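# Deal dropper bottles into three order trays

## Robot

A 7-joint arm with a two-finger parallel gripper is mounted at the origin on the work surface. World frame = base frame: x ahead of the robot, y to its left, z up, the work surface at z = 0. Lengths are in m, angles in rad, forces in N, time in s.
With the tool pointing down it reaches from about 0.4 to 0.85 m from the base axis. Payload 10.4 kg.
Tool frame: the origin (TCP) lies midway between the tips of the shut fingers; the grasp point (between the pads) lies 19 mm behind it; z points along the fingers, y is the line along which they close (so a half turn about z gives the same grasp; the last joint's range is limited). The gripper opens to 85 mm and grips with 20 to 120 N. Pads are 22 mm wide; open, the fingers measure 114 mm over their backs; the gripper's body (76 mm by 85 mm) begins 54 mm behind the grasp point. The pads swing forward as they close: fully open they stand 13 mm farther back than shut.
Start: joints at [1.233, 0.332, -0.065, 1.46, 0.022, 1.35, -0.088], TCP at [0.194, -0.594, 0.231] pointing down, gripper open.
Joint ranges: [-2.6, 2.6], [-0.5, 2.12], [-1.47, 1.34], [0.16, 2.42], [-1.27, 4.41], [0.06, 2.06], [-2.6, 2.6]. Speed limits (rad/s): [2.22, 2.22, 2.79, 2.79, 3.14, 3.14, 3.14].

## Interface

Orientations are given as a unit quaternion [x, y, z, w].
In Python, from workcell import monitor, eyes, manip gives the robot as it stands.
- The arm moves only by the tool send_rows, never from a script. Its arguments are lists of equal length, an entry for each row: "offset": the shift along the tool's x, y, z in mm, a list of three; "roll": the turn about the tool's z in rad. In form: {"offset": [[tx, ty, tz], ...], "roll": [roll, ...]}. A call has exactly 5 rows; each row is the pose to reach, as a shift and turn from the pose commanded when the call began, along the tool's axes at that moment; what a row does not reach only later rows make up. A row lasts 1/12 s, in which the tool goes at most 41.7 mm and 7.16 degrees, less where a joint would pass 70% of its speed; a pose out of reach is approached as far as the arm can. A call with a gripper value outside its range is refused whole. "jaw" is the opening, from 0 (shut) to 1 (fully open), set as the call begins (left out, the last holds). The fingers move at their own pace and stop on an object; "newtons" is the grip in N (left out, the last holds). Time passes only in rows, so rows that repeat a pose let the fingers close, or fill a call up. It gives the time, the measured TCP pose, the force and the opening at its end, in the units of the state.
- monitor.get_obs(): the state, without advancing time (a new reading comes with each control period).
- eyes.camera(name): name is "scene" or "side" or "wrist"; returns (picture, depth): 384x512x3 uint8, blue, green, red; 384x512 float32, m along the optical axis (not along the pixel's ray), 0 where there is no reading.
- eyes.camera_params(name): a dict with "fovy" (degrees; the focal length in pixels is half the picture's height over the tangent of half this angle, whatever the lens; pixels are square), "cx", "cy" (the principal point, pixels), "k1" (the pictures are not rectified: a ray, as slopes to the right and down, at radius r is drawn at 1 + k1 r^2 times it, then the intrinsics apply), "R" (3x3) and "t" (3): a world point X has camera coordinates R X + t. Camera axes: x right, y down, z forward; pixel columns grow to the right and rows downward; lengths in m; the calibration is good to about 2 mm. A picture is of the moment at which its call begins: read the wrist's pose just before it. camera_params takes no time and is no camera call; for the wrist camera it gives the pose at the moment of the call.
- manip.hand_in(): hands the job in, once; it reports no verdict.
The state is a dict: "clock": time; "joint_pos": joint angles; "joint_velocities": joint speeds; "tau": joint torques, N m; "position": TCP position; "ee_rot": TCP orientation; "ft_force": force on the tool from outside, world axes, zero at the start; "torque": the same for the moment, N m; "grip_width": opening from 0.0 (shut) to 1.0 (fully open).
Only numpy, scipy, OpenCV 4.12 (cv2) and the standard library are available. Lean on these libraries where they do the work, as an engineer would, in place of code of your own. Each camera call takes 0.05 s, during which the arm holds its last target. There are 200 camera calls.

## Task

Someone has begun dealing dropper bottles into the three white trays and stopped after the first one. Carry on: deal the five bottles from the leaning stand round the trays one at a time, so that every tray has its first bottle before any tray gets a second, until each tray holds two bottles standing upright on its floor. They are glass: set each down gently without dropping it or letting one fall over, and leave the other things on the table where they are.

Things in the scene. Friction and masses are not known exactly. Their poses are not given: they have to be found in the camera images.
- stand: Fixed plywood stand, 322 mm long (its y), 65 mm high; five pockets 60 mm apart along y, 30 mm wide, 40 mm deep, leaning 35 degrees from vertical, tops towards its -x (the robot side). Bottles lean on the pockets' front walls and draw out freely along their own axis. Origin: on the table, mid-row, below the pocket floors, which lie about 20 mm up; z up, y along the row.
- bottle_1: Cobalt-blue glass dropper bottle, 85 mm tall, about 45 g: body 26 mm diameter up to 46 mm, taper, white collar 20 mm diameter from 50 to 68 mm, white bulb 14 mm diameter on top. All six alike. Origin: centre of the underside; z along the bottle to the bulb. It starts in a pocket of the stand, leaning 35 degrees.
- bottle_2: Cobalt-blue glass dropper bottle, 85 mm tall, about 45 g: body 26 mm diameter up to 46 mm, taper, white collar 20 mm diameter from 50 to 68 mm, white bulb 14 mm diameter on top. All six alike. Origin: centre of the underside; z along the bottle to the bulb. It starts in a pocket of the stand, leaning 35 degrees.
- bottle_3: Cobalt-blue glass dropper bottle, 85 mm tall, about 45 g: body 26 mm diameter up to 46 mm, taper, white collar 20 mm diameter from 50 to 68 mm, white bulb 14 mm diameter on top. All six alike. Origin: centre of the underside; z along the bottle to the bulb. It starts in a pocket of the stand, leaning 35 degrees.
- bottle_4: Cobalt-blue glass dropper bottle, 85 mm tall, about 45 g: body 26 mm diameter up to 46 mm, taper, white collar 20 mm diameter from 50 to 68 mm, white bulb 14 mm diameter on top. All six alike. Origin: centre of the underside; z along the bottle to the bulb. It starts in a pocket of the stand, leaning 35 degrees.
- bottle_5: Cobalt-blue glass dropper bottle, 85 mm tall, about 45 g: body 26 mm diameter up to 46 mm, taper, white collar 20 mm diameter from 50 to 68 mm, white bulb 14 mm diameter on top. All six alike. Origin: centre of the underside; z along the bottle to the bulb. It starts in a pocket of the stand, leaning 35 degrees.
- bottle_6: Cobalt-blue glass dropper bottle, 85 mm tall, about 45 g: body 26 mm diameter up to 46 mm, taper, white collar 20 mm diameter from 50 to 68 mm, white bulb 14 mm diameter on top. All six alike. Origin: centre of the underside; z along the bottle to the bulb. It starts standing upright in one of the trays, off to one side of it.
- tray_a: Open white card tray, fixed, outside 96 (x) x 150 (y) x 24 (height) mm, walls and floor 4 mm, inner floor 4 mm above the table. Origin: centre of the underside, on the table; z up. The three trays stand side by side in a row between the robot and the stand, in any order; exactly one of them starts with a bottle in it.
- tray_b: Open white card tray, fixed, outside 96 (x) x 150 (y) x 24 (height) mm, walls and floor 4 mm, inner floor 4 mm above the table. Origin: centre of the underside, on the table; z up. The three trays stand side by side in a row between the robot and the stand, in any order; exactly one of them starts with a bottle in it.
- tray_c: Open white card tray, fixed, outside 96 (x) x 150 (y) x 24 (height) mm, walls and floor 4 mm, inner floor 4 mm above the table. Origin: centre of the underside, on the table; z up. The three trays stand side by side in a row between the robot and the stand, in any order; exactly one of them starts with a bottle in it.
- stock_bottle: Bystander: big blue bottle, 60 mm diameter, 140 mm tall, upright, left of the stand. Origin: centre of the underside.
- jar: Bystander: low blue jar, 36 mm diameter, 30 mm high, between trays and stand. Origin: centre of the underside.
- pen: Bystander: white pen 141 mm long, 9 mm thick, lying along its y between trays and stand. Origin: mid-length, on the table.
- tape_roll: Bystander: roll of tape lying flat, 84 mm diameter, 24 mm high, on the right. Origin: centre of the underside.
- mug: Bystander: white mug, 76 mm diameter, 85 mm high, right of the stand. Origin: centre of the underside.
There are look-alikes about, which are no part of the job. Leave any green look-alike of the bottle_2 alone. Leave any black look-alike of the bottle_1 alone.

How it is judged:
By the outcome, as a careful person would: the job done as asked, in the order asked, and still so for the second after the job is handed in, with the robot touching nothing.
It also fails if it takes over 72 s, if anything falls off the work surface, if the arm or the gripper's body presses on something with over 40 N, if the wrist force passes 120 N, or if a joint passes its speed limit or range.

## Working session

There is one attempt and no reset: what is moved stays moved. The work goes in short steps, Python scripts to look and compute and a tool call to move; the robot and the scene stay as the last step left them, time stands still between calls to the robot, and variables do not carry over. Pictures are saved under pics/ and viewed, on a budget of 10 in all, crops included, one or two more only if the job needs it, and the job is handed in when it is done.

Besides the shell and the picture viewer there is one more tool, called after "Request:" as a command line: name --pt "numbers of a row" for each row, then --argument value for the rest. send_rows: Moves the arm, as the interface text tells. Its arguments: {"type":"object","properties":{"offset":{"type":"array"},"roll":{"type":"array"},"jaw":{"type":"number"},"newtons":{"type":"number"}},"required":["offset","roll"]}

```bash
mkdir -p pics; ls; cat > h.py <<'E'
import numpy as np, cv2
from workcell import monitor, eyes, manip
from scipy.spatial.transform import Rotation as Ro
def cap(n,save=None):
    p=eyes.camera_params(n); im,d=eyes.camera(n)
    if save: np.savez(''+save+'.npz',im=im,d=d,**p); cv2.imwrite('pics/'+save+'.png',im)
    return im,d,p
def load(s):
    z=np.load(''+s+'.npz'); return z['im'],z['d'],{k:z[k] for k in('fovy','cx','cy','k1','R','t')}
def cloud(d,p):
    h,w=d.shape; f=h/2/np.tan(np.radians(p['fovy'])/2)
    v,u=np.mgrid[:h,:w]; a=(u-p['cx'])/f; b=(v-p['cy'])/f
    x,y=a.copy(),b.copy()
    for _ in range(8):
        s=1+p['k1']*(x*x+y*y); x=a/s; y=b/s
    X=np.stack([x*d,y*d,d],-1)
    return (X-p['t'])@p['R']   # R^T (X-t)
def st():
    o=monitor.get_obs(); print({k:np.round(o[k],4).tolist() for k in('clock','position','ee_rot','ft_force','grip_width')}); return o
E
python3 - <<'E'
from h import *
o=st(); print(Ro.from_quat(o['ee_rot']).as_matrix().round(3))
for n in('scene','side'):
    im,d,p=cap(n,n+'0'); print(n,{k:np.round(v,3).tolist() for k,v in p.items()},im.shape)
a=cv2.imread('pics/scene0.png')
cv2.imwrite('pics/scene0b.png',cv2.resize(a,(800,600),interpolation=cv2.INTER_CUBIC))
E
```

```text
pics
{'clock': 0.0, 'position': [0.1934, -0.5939, 0.2305], 'ee_rot': [0.9876, 0.1568, -0.0001, -0.0007], 'ft_force': [0.0056, 0.0045, -0.0276], 'grip_width': 0.999}
[[ 0.951  0.31  -0.001]
 [ 0.31  -0.951  0.001]
 [-0.    -0.001 -1.   ]]
scene {'fovy': 54.701, 'cx': 259.588, 'cy': 191.23, 'k1': -0.029, 'R': [[0.581, 0.813, 0.017], [0.607, -0.42, -0.675], [-0.542, 0.403, -0.738]], 't': [-0.27, -0.313, 1.493]} (384, 512, 3)
side {'fovy': 48.827, 'cx': 258.797, 'cy': 187.567, 'k1': -0.032, 'R': [[-0.827, -0.561, 0.021], [-0.39, 0.547, -0.741], [0.404, -0.621, -0.671]], 't': [0.385, 0.247, 0.837]} (384, 512, 3)
```

View pics/scene0b.png

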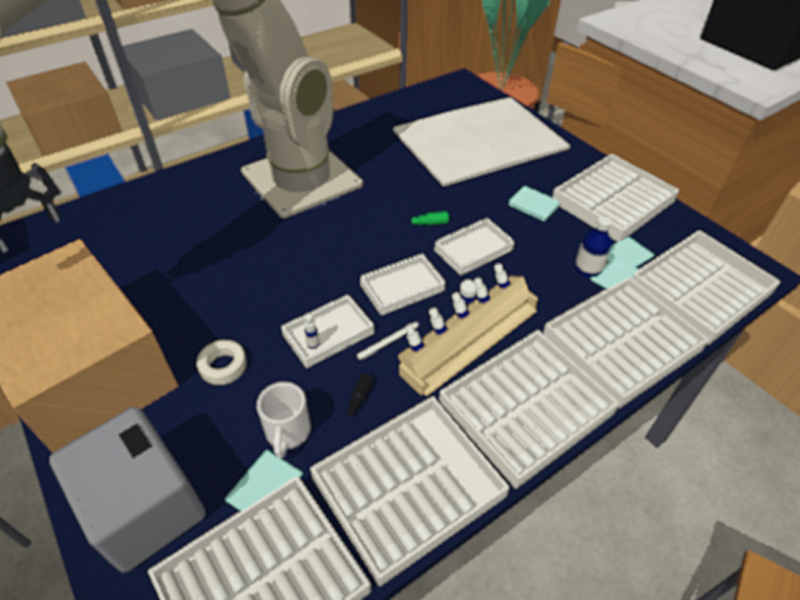

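View pics/side0.png

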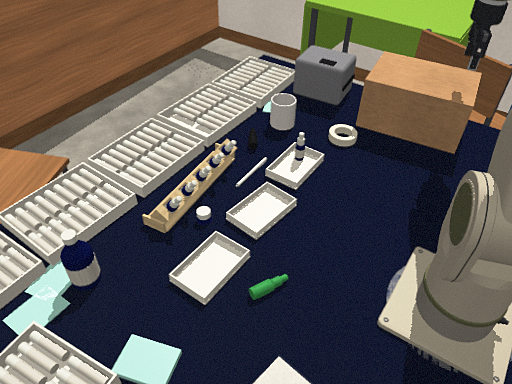

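In both pictures, the five blue bottles lean in the stand (side px (175,203), (190,187), (204,172), (217,159), (229,147)) and the sixth stands in the far tray (side px (300,148)). These could be mistaken for the ones I want:
- Green bottle lying at side px (268,287).
- Black bottle lying at side px (252,138).
- Jar at side px (203,213).
- Stock bottle at side px (80,260).

I'll take only the five blue ones in the stand.

```bash
python3 - <<'E'
from h import *
x0,x1,y0,y1=0.35,0.80,-0.35,0.35; r=0.001
W=int((y1-y0)/r);H=int((x1-x0)/r)
P=[];C=[]
for n in('side0','scene0'):
    im,d,p=load(n); c=cloud(d,p); m=(d>0)&(c[...,2]>-.01)&(c[...,2]<.2)&(c[...,0]>x0)&(c[...,0]<x1)&(c[...,1]>y0)&(c[...,1]<y1)
    P.append(c[m]);C.append(im[m]); print(n,m.sum(),'table z',np.median(c[m][:,2]))
    print(n,'f',(384/2/np.tan(np.radians(p['fovy'])/2)))
img=np.zeros((H,W,3),np.uint8)
Q=np.vstack(P);K=np.vstack(C);o=np.argsort(Q[:,2]);Q,K=Q[o],K[o]
for q,k in zip(Q,K):
    i=int((x1-q[0])/r);j=int((y1-q[1])/r); cv2.circle(img,(j,i),1,k.tolist(),-1)
for t in np.arange(-.3,.31,.1): cv2.line(img,(int((y1-t)/r),0),(int((y1-t)/r),6),(0,255,255),1)
for t in np.arange(.4,.8,.1): cv2.line(img,(0,int((x1-t)/r)),(6,int((x1-t)/r)),(0,255,255),1)
# stack: top-down + enlarged side crop
im=load('side0')[0]; cr=cv2.resize(im[125:240,130:330],None,fx=4,fy=4,interpolation=cv2.INTER_CUBIC)
cv2.imwrite('pics/top.png',img); cv2.imwrite('pics/crop1.png',cr)
E
```

```text
side0 38226 table z 0.002754973434924025
side0 f 422.9978146004028
scene0 24309 table z 0.00262973443888287
scene0 f 371.19124028997805
```

View pics/top.png

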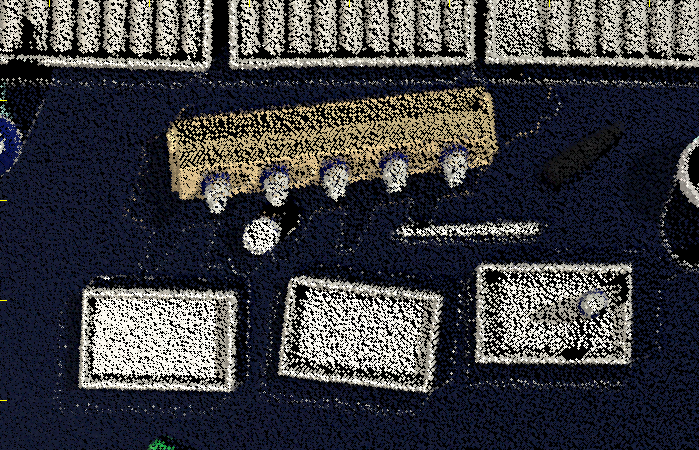

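View pics/crop1.png

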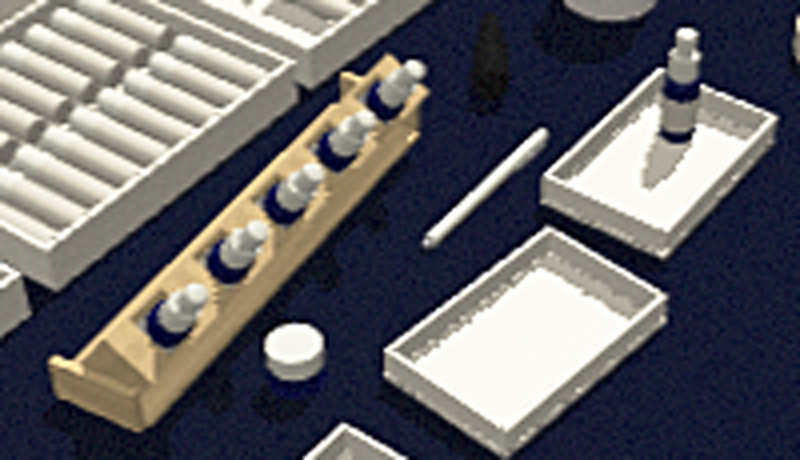

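The top-down view shows the stand at yaw of about +6°, with bottle tops at columns 215–455, row about 190. The trays are at columns 158, 360 and 553, and the tray on the right holds bottle_6 at (593,302). The jar is at (262,236) and the pen at (470,230). The crop confirms blue bodies with white tops in all five pockets. Next I'll fit the numbers.

```bash
python3 - <<'E'
from h import *
Q=[];K=[];S=[]
for i,n in enumerate(('side0','scene0')):
    im,d,p=load(n); c=cloud(d,p); m=(d>0)&(c[...,0]>.35)&(c[...,0]<.8)&(abs(c[...,1])<.35)&(c[...,2]<.2)&(c[...,2]>-.01)
    Q.append(c[m]);K.append(im[m].astype(int));S+= [i]*m.sum()
Q=np.vstack(Q);K=np.vstack(K);S=np.array(S)
white=(K.min(1)>110)&(K.max(1)-K.min(1)<40)
wood=(K[:,2]-K[:,0]>35)&(Q[:,0]>.58)&(Q[:,2]>.008)&(Q[:,0]<.73)&(abs(Q[:,1]+.0)<.22)
# trays
for lo,hi in((.105,.28),(-.1,.085),(-.29,-.118)):
    for s in(0,1):
        m=(S==s)&(Q[:,1]>lo)&(Q[:,1]<hi)&(Q[:,0]>.39)&(Q[:,0]<.55)&(abs(Q[:,2]-.024)<.005)&(K.min(1)>70)
        r=cv2.minAreaRect(Q[m][:,:2].astype(np.float32)*1000); print('tray',s,np.round(r[0]),np.round(r[1]),round(r[2],1),m.sum())
r=cv2.minAreaRect(Q[wood][:,:2].astype(np.float32)*1000);print('stand rect',r)
# stand bulb tips
yaw=np.radians(6)
for j,(px,py) in enumerate([(.61,.135),(.613,.075),(.62,.015),(.628,-.045),(.635,-.105)]):
    for s in(0,1):
        m=(S==s)&white&(np.hypot(Q[:,0]-px,Q[:,1]-py)<.03)&(Q[:,2]>.06)
        q=Q[m]; t=q[q[:,2]>q[:,2].max()-.006]; print('bot',j,s,m.sum(),'mean',q.mean(0).round(3),'top',t.mean(0).round(3),q[:,2].max().round(3))
m=white&(np.hypot(Q[:,0]-.5,Q[:,1]+.245)<.04)&(Q[:,2]>.055)
for s in(0,1): q=Q[m&(S==s)]; print('b6',q.mean(0).round(3),q[:,2].max())
# profile
c=np.array(r[0])/1000; 
w=Q[wood]; a=w[:,:2]-c; 
u=a@[np.cos(yaw),np.sin(yaw)]; v=a@[-np.sin(yaw),np.cos(yaw)]
for nm,mm in(('mid',abs(abs(v)-30)<8),('mid2',abs(abs(v)-.03)<.007),('cheek',abs(v)>.152)):
    print(nm,mm.sum())
    for b in np.arange(-.07,.07,.005):
        k=mm&(u>=b)&(u<b+.005)
        if k.sum()>2: print(round(b*1000),np.percentile(w[k][:,2],[10,50,90,99]).round(3))
print('v range',np.percentile(v,[.5,99.5]),'u',np.percentile(u,[.5,99.5]))
m=(np.hypot(Q[:,0]-.565,Q[:,1]-.088)<.03)&white; print('jar',Q[m].mean(0))
E
```

```text
tray 0 [459. 193.] [152.  99.] 88.3 572
tray 1 [461. 192.] [154. 100.] 88.8 166
tray 0 [478.   3.] [180. 121.] 82.9 444
tray 1 [466. -11.] [151.  99.] 83.0 203
tray 0 [ 485. -203.] [157.  98.] 88.9 351
tray 1 [ 486. -205.] [152. 100.] 89.7 243
stand rect ((648.2105102539062, 16.680145263671875), (88.76930236816406, 327.71759033203125), 5.505512714385986)
bot 0 0 92 mean [0.599 0.138 0.078] top [0.593 0.134 0.09 ] 0.093
bot 0 1 64 mean [0.607 0.129 0.076] top [0.597 0.129 0.088] 0.091
bot 1 0 88 mean [0.606 0.079 0.079] top [0.6   0.075 0.09 ] 0.093
bot 1 1 69 mean [0.614 0.069 0.076] top [0.604 0.07  0.089] 0.092
bot 2 0 84 mean [0.613 0.019 0.078] top [0.607 0.015 0.09 ] 0.093
bot 2 1 71 mean [0.62  0.01  0.076] top [0.611 0.01  0.088] 0.091
bot 3 0 77 mean [ 0.62  -0.04   0.078] top [ 0.613 -0.044  0.09 ] 0.093
bot 3 1 76 mean [ 0.627 -0.05   0.076] top [ 0.618 -0.05   0.089] 0.091
bot 4 0 73 mean [ 0.627 -0.1    0.078] top [ 0.621 -0.103  0.091] 0.094
bot 4 1 79 mean [ 0.634 -0.109  0.076] top [ 0.625 -0.108  0.089] 0.092
b6 [ 0.494 -0.238  0.075] 0.09245597371655839
b6 [ 0.5   -0
[... 278 characters left out ...]
0.064]
5 [0.048 0.052 0.057 0.059]
10 [0.041 0.045 0.049 0.051]
15 [0.03  0.037 0.043 0.044]
20 [0.027 0.029 0.035 0.038]
cheek 564
-35 [0.043 0.043 0.044 0.044]
-30 [0.039 0.044 0.049 0.05 ]
-25 [0.015 0.037 0.049 0.052]
-20 [0.015 0.03  0.053 0.055]
-15 [0.014 0.034 0.055 0.059]
-10 [0.015 0.036 0.058 0.063]
-5 [0.018 0.035 0.06  0.064]
0 [0.015 0.031 0.053 0.059]
5 [0.016 0.033 0.051 0.059]
10 [0.014 0.029 0.044 0.048]
15 [0.017 0.029 0.041 0.043]
20 [0.012 0.023 0.032 0.038]
25 [0.012 0.027 0.031 0.033]
30 [0.012 0.027 0.031 0.033]
35 [0.011 0.026 0.031 0.033]
40 [0.013 0.02  0.03  0.033]
v range [-0.16198722  0.16304186] u [-0.03192969  0.0409575 ]
jar [0.562996   0.08883312 0.02724185]
```

Request:
send_rows --pt "28 -16 3" --pt "57 -33 6" --pt "86 -49 9" --pt "114 -66 12" --pt "143 -82 15" --roll '[0, 0, 0, 0, 0]' --jaw 0.47 --newtons 20

```text
clock: 0.52
position: [0.3047, -0.4706, 0.2159]
ee_rot: [0.988, 0.157, -0.0, -0.0]
ft_force: [1.2, 0.2, 1.1]
grip_width: 0.47
```

Request:
send_rows --pt "28 -16 3" --pt "57 -33 6" --pt "86 -49 9" --pt "114 -66 12" --pt "143 -82 15" --roll '[0, 0, 0, 0, 0]'

```text
clock: 0.93
position: [0.4153, -0.3483, 0.201]
ee_rot: [0.988, 0.157, -0.0, -0.0]
ft_force: [0.2, -1.0, 0.6]
grip_width: 0.472
```

Request:
send_rows --pt "28 -16 3" --pt "57 -33 6" --pt "86 -49 9" --pt "114 -66 12" --pt "143 -82 15" --roll '[0, 0, 0, 0, 0]'

```text
clock: 1.35
position: [0.5259, -0.2261, 0.1859]
ee_rot: [0.988, 0.157, -0.0, -0.0]
ft_force: [0.8, 0.4, -0.6]
grip_width: 0.471
```

Request:
send_rows --pt "28 -16 3" --pt "57 -33 6" --pt "86 -49 9" --pt "114 -66 12" --pt "143 -82 15" --roll '[0.04, 0.08, 0.12, 0.16, 0.2]'

```text
clock: 1.77
position: [0.6364, -0.104, 0.1707]
ee_rot: [0.998, 0.056, -0.0, -0.0]
ft_force: [0.1, -0.3, 1.1]
grip_width: 0.467
```

Request:
send_rows --pt "0 0 0" --pt "0 0 0" --pt "0 0 0" --pt "0 0 0" --pt "0 0 0" --roll '[0, 0, 0, 0, 0]'

```text
clock: 2.18
position: [0.6354, -0.1068, 0.1714]
ee_rot: [0.998, 0.056, -0.0, 0.0]
ft_force: [0.2, -0.5, 0.5]
grip_width: 0.465
```

```bash
python3 - <<'E'
from h import *
o=st(); im,d,p=cap('wrist','w1'); print({k:np.round(v,3).tolist() for k,v in p.items()})
c=cloud(d,p); psi=np.radians(6.4); X=c[...,:2]@[np.cos(psi),np.sin(psi)]; Y=c[...,:2]@[np.sin(psi),-np.cos(psi)]
t=o['position']; print('tcp XY',t[0]*np.cos(psi)+t[1]*np.sin(psi),t[0]*np.sin(psi)-t[1]*np.cos(psi))
w=(im.min(-1)>110)&(im.max(-1).astype(int)-im.min(-1)<40)&(d>0)&(c[...,2]>.055)&(c[...,2]<.11)
n,l,s,ce=cv2.connectedComponentsWithStats(w.astype(np.uint8))
for i in range(1,n):
    if s[i,4]>150:
        m=l==i; top=m&(c[...,2]>c[m][:,2].max()-.006); print(ce[i].round(),s[i,4],'Xr',X[m].min().round(4),X[m].max().round(4),'Yr',np.percentile(Y[m],[2,98]).round(4),'zmax',c[m][:,2].max().round(4),'top',X[top].mean().round(4),Y[top].mean().round(4))
cv2.imwrite('pics/w1.png',im)
E
```

```text
{'clock': 2.1833, 'position': [0.6354, -0.1068, 0.1714], 'ee_rot': [0.9984, 0.0565, -0.0001, 0.0004], 'ft_force': [0.2216, -0.5022, 0.516], 'grip_width': 0.4651}
{'fovy': 70.845, 'cx': 253.3, 'cy': 187.404, 'k1': 0.0, 'R': [[0.112, -0.994, 0.0], [-0.947, -0.106, 0.302], [-0.3, -0.034, -0.953]], 't': [-0.178, 0.57, 0.51]}
tcp XY 0.6194967493518089 0.17695692891837383
[  4. 187.] 172 Xr 0.6051 0.6292 Yr [-0.0629 -0.0551] zmax 0.0781 top 0.6169 -0.0574
[ 58. 194.] 643 Xr 0.6001 0.6302 Yr [-0.0108  0.004 ] zmax 0.0924 top 0.607 -0.0035
[123. 194.] 649 Xr 0.5999 0.6305 Yr [0.0477 0.064 ] zmax 0.0926 top 0.607 0.056
[187. 194.] 626 Xr 0.5996 0.6302 Yr [0.107  0.1238] zmax 0.0927 top 0.6068 0.1156
[251. 194.] 662 Xr 0.5994 0.6307 Yr [0.166  0.1838] zmax 0.0928 top 0.6068 0.175
[498. 216.] 1251 Xr 0.5463 0.6212 Yr [0.4002 0.4481] zmax 0.0869 top 0.5814 0.4083
```

View pics/w1.png

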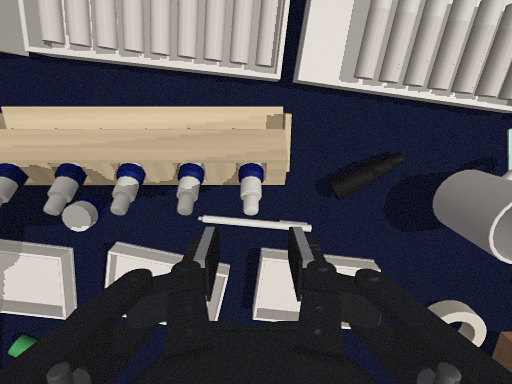

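The wrist view shows the first bottle (251,194) midway between the fingers, with neighbours at (187,194), (123,194) and (58,194). I'll descend now.

Request:
send_rows --pt "-2 -2 25" --pt "-2 -2 55" --pt "-2 -2 80" --pt "-2 -2 95" --pt "-2 -2 102" --roll '[0, 0, 0, 0, 0]'

```text
clock: 2.65
position: [0.632, -0.1043, 0.0668]
ee_rot: [0.998, 0.057, -0.002, -0.0]
ft_force: [0.2, -0.0, 0.0]
grip_width: 0.467
```

Request:
send_rows --pt "0 0 5" --pt "0 0 10" --pt "0 0 14" --pt "0 0 14" --pt "0 0 14" --roll '[0, 0, 0, 0, 0]'

```text
clock: 3.07
position: [0.634, -0.1037, 0.0559]
ee_rot: [0.998, 0.057, 0.0, 0.0]
ft_force: [-0.3, -0.7, 0.7]
grip_width: 0.466
```

```bash
python3 - <<'E'
from h import *
o=st(); im,d,p=cap('wrist','w2')
im2,d2,p2=cap('side','s2')
cr=cv2.resize(im2[120:200,180:260],None,fx=5,fy=5,interpolation=cv2.INTER_CUBIC)
a=cv2.resize(im[100:384,130:400],None,fx=1.4085,fy=1.4085)[:400]
cv2.imwrite('pics/v2.png',np.hstack([a,cr]))
E
```

```text
{'clock': 3.0667, 'position': [0.634, -0.1037, 0.0559], 'ee_rot': [0.9984, 0.0573, 0.0004, 0.0001], 'ft_force': [-0.2968, -0.6543, 0.69], 'grip_width': 0.4663}
```

View pics/v2.png

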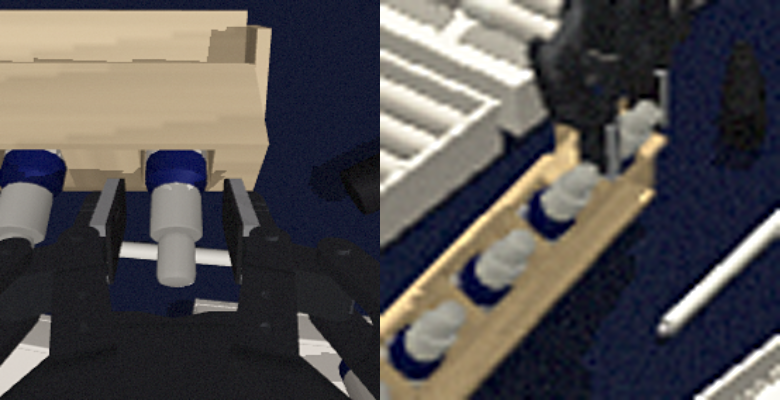

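Request:
send_rows --pt "0 1 2" --pt "0 1 2" --pt "0 1 2" --pt "0 1 2" --pt "0 1 2" --roll '[0, 0, 0, 0, 0]'

```text
clock: 3.58
position: [0.6338, -0.1045, 0.0534]
ee_rot: [0.998, 0.057, 0.0, 0.0]
ft_force: [0.0, -0.7, -1.1]
grip_width: 0.471
```

Request:
send_rows --pt "0 0 0" --pt "0 0 0" --pt "0 0 0" --pt "0 0 0" --pt "0 0 0" --roll '[0, 0, 0, 0, 0]' --jaw 0.1 --newtons 20

```text
clock: 4.0
position: [0.6338, -0.1045, 0.0535]
ee_rot: [0.998, 0.057, 0.0, 0.0]
ft_force: [-2.0, 0.4, 2.6]
grip_width: 0.284
```

Request:
send_rows --pt "-2 0 -3" --pt "-5 0 -7" --pt "-9 0 -13" --pt "-13 0 -19" --pt "-17 0 -25" --roll '[0, 0, 0, 0, 0]'

```text
clock: 4.42
position: [0.6164, -0.1067, 0.0791]
ee_rot: [0.998, 0.057, 0.0, 0.0]
ft_force: [-0.5, -0.1, -0.5]
grip_width: 0.281
```

Request:
send_rows --pt "-5 0 -7" --pt "-10 0 -14" --pt "-15 0 -22" --pt "-20 0 -29" --pt "-20 0 -35" --roll '[0, 0, 0, 0, 0]'

```text
clock: 4.83
position: [0.5963, -0.1091, 0.1144]
ee_rot: [0.998, 0.057, 0.0, 0.0]
ft_force: [0.5, -0.7, -0.8]
grip_width: 0.284
```

Request:
send_rows --pt "0 0 -10" --pt "0 0 -20" --pt "0 0 -30" --pt "0 0 -35" --pt "0 0 -35" --roll '[0, 0, 0, 0, 0]'

```text
clock: 5.25
position: [0.5979, -0.1088, 0.15]
ee_rot: [0.998, 0.057, 0.001, 0.0]
ft_force: [0.8, -0.0, -0.1]
grip_width: 0.282
```

```bash
python3 - <<'E'
from h import *
o=st(); im,d,p=cap('wrist','w3')
im2,d2,p2=cap('side','s3')
c=cloud(d,p);psi=np.radians(6.45);ex=[np.cos(psi),np.sin(psi)];ey=[np.sin(psi),-np.cos(psi)]
t=np.array(o['position']);X=(c[...,:2]-t[:2])@ex;Y=(c[...,:2]-t[:2])@ey;Z=c[...,2]-t[2]
w=(im.min(-1)>110)&(im.max(-1).astype(int)-im.min(-1)<40)&(abs(Y)<.014)&(Z>-.03)&(d>0)&(d<.4)
b=(im[...,0].astype(int)-im[...,2]>50)&(abs(Y)<.02)&(d>0)&(Z>-.08)
for n,m in(('white',w),('blue',b)):
    if m.sum(): print(n,m.sum(),np.percentile(X[m],[1,50,99]).round(4),np.percentile(Y[m],[1,50,99]).round(4),np.percentile(Z[m],[1,50,99]).round(4))
cr=cv2.resize(im2[100:200,170:290],(480,400),interpolation=cv2.INTER_CUBIC)
a=cv2.resize(im[184:384,180:330],(300,400))
cv2.imwrite('pics/v3.png',np.hstack([a,cr]))
E
```

```text
{'clock': 5.25, 'position': [0.5979, -0.1088, 0.15], 'ee_rot': [0.9983, 0.0574, 0.0012, 0.0003], 'ft_force': [0.7758, -0.0243, -0.056], 'grip_width': 0.2819}
white 3740 [-0.015   0.0067  0.0369] [-0.0114  0.0007  0.0125] [-0.0199  0.0176  0.038 ]
blue 1013 [0.0109 0.0183 0.0422] [-0.0086  0.0024  0.0121] [-0.0278  0.0065  0.0121]
```

View pics/v3.png

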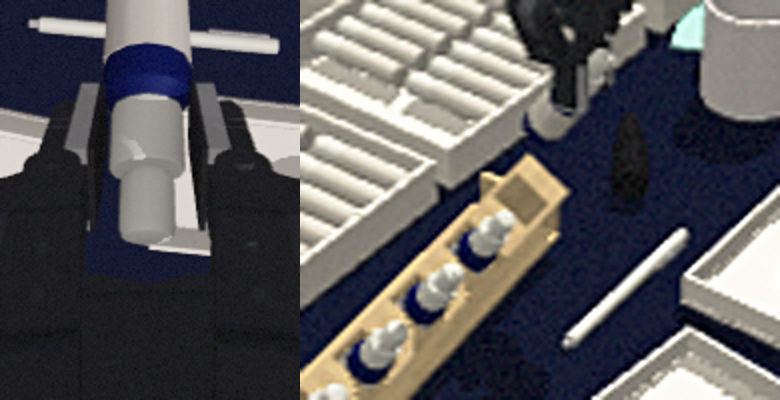

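The bottle is held at about 24 mm opening. The pad corners are on the shoulder taper just below the collar, so I'll grip the next ones 7 mm further back and 3 mm higher. The crop shows the end pocket empty and the other bottles still in place. Next I'll refine the tray fits and plan the placement. The bottle gets stood up by pushing its heel against the tray's far inner wall.

```bash
cat >> h.py <<'E'
def plan(T,o=None):
    """T: list of (x,y,z,yawdeg) world TCP -> offsets mm / roll from measured pose"""
    o=o or monitor.get_obs(); R=Ro.from_quat(o['ee_rot']).as_matrix(); y0=np.arctan2(R[1,0],R[0,0])
    Rz=np.array([[np.cos(y0),np.sin(y0),0],[np.sin(y0),-np.cos(y0),0],[0,0,-1]])
    for t in T: print(np.round(Rz.T@(np.array(t[:3])-o['position'])*1000,1).tolist(),round(y0-np.radians(t[3]),3))
E
python3 - <<'E'
from h import *
Q=[];S=[]
for i,n in enumerate(('side0','scene0','w1','w3')):
    im,d,p=load(n); c=cloud(d,p); m=(d>0)&(abs(c[...,2]-.0245)<.0045)&(im.min(-1)>70)&(c[...,0]>.39)&(c[...,0]<.56)&(abs(c[...,1])<.3)
    q=c[m]; near={0:(.46,.193),1:(.4665,-.011),2:(.4855,-.204)}
    tb=(d>0)&(abs(c[...,2])<.012)&(im.max(-1)<70)&(c[...,0]>.3)&(c[...,0]<.6)&(abs(c[...,1])<.3)
    print(n,'table z',np.median(c[tb][:,2]).round(4))
    for k,(cx,cy) in near.items():
        a=q[:,:2]-[cx,cy]; psi=np.radians([-1.5,-7,-.7][k]); e=np.c_[a@[np.cos(psi),np.sin(psi)],a@[-np.sin(psi),np.cos(psi)]]
        f=(abs(e[:,0])<.056)&(abs(e[:,1])<.083); e=e[f]; qq=q[f]
        if len(e)<50: continue
        F=e[(e[:,0]>.035)&(abs(e[:,1])<.06)]; s=np.polyfit(F[:,1],F[:,0],1) if len(F)>15 else None
        r=cv2.minAreaRect(qq[:,:2].astype(np.float32)*1000)
        print(n,k,len(e),'rect',np.round(r[0],1),np.round(r[1],1),round(r[2],1),'farwall rel x',None if s is None else (np.percentile(F[:,0],[5,50,95]).round(4),np.degrees(s[0]).round(2)),'y ext',np.percentile(e[:,1],[1,99]).round(4))
plan([(.4522,-.0465,.14,-7)])
E
```

```text
side0 table z 0.0013
side0 0 529 rect [459.4 193.2] [152.2  98.6] 88.3 farwall rel x (array([0.0426, 0.0446, 0.0472]), np.float64(0.03)) y ext [-0.0742  0.0756]
side0 1 407 rect [465.   -9.3] [152.2  98.2] 83.3 farwall rel x (array([0.0411, 0.0432, 0.046 ]), np.float64(-0.24)) y ext [-0.0733  0.0773]
side0 2 320 rect [ 485.4 -203.1] [156.6  98. ] 88.9 farwall rel x (array([0.0431, 0.0451, 0.0478]), np.float64(-0.24)) y ext [-0.0757  0.0777]
scene0 table z -0.0005
scene0 0 149 rect [461.6 191.6] [154.3  98.2] 88.8 farwall rel x (array([0.0444, 0.0475, 0.0496]), np.float64(0.54)) y ext [-0.078   0.0736]
scene0 1 175 rect [466.2 -11.3] [151.3  99.1] 83.0 farwall rel x (array([0.0432, 0.0465, 0.0491]), np.float64(0.19)) y ext [-0.0758  0.0738]
scene0 2 215 rect [ 486.8 -205.6] [151.1  98.8] 89.6 farwall rel x (array([0.0444, 0.0473, 0.0498]), np.float64(-0.45)) y ext [-0.0766  0.0736]
w1 table z 0.0005
w1 0 897 rect [459.6 160.8] [88.8 97.6] 88.2 farwall rel x (array([0.0448, 0.0474, 0.0484]), np.float64(0.26)) y ext [-0.0761  0.0082]
w1 1 665 rect [465.6 -10.3] [149.9  96.5] 83.1 farwall rel x (array([0.043 , 0.0455, 0.0468]), np.float64(-0.06)) y ext [-0.0742  0.0751]
w1 2 649 rect [ 485.7 -203.4] [149.7  96.6] 89.5 farwall rel x (array([0.0445, 0.047 , 0.0479]), np.float64(-0.27)) y ext [-0.0717  0.0753]
w3 table z 0.0005
w3 0 846 rect [459.  147.3] [62.5 97.3] 88.8 farwall rel x (array([0.0448, 0.0473, 0.0484]), np.float64(-0.11)) y ext [-0.0762 -0.0187]
w3 1 908 rect [467.2   5.4] [119.4  96.8] 83.1 farwall rel x (array([0.0431, 0.0455, 0.0467]), np.float64(-0.04)) y ext [-0.0412  0.075 ]
w3 2 800 rect [ 485.2 -204. ] [149.   96.9] 89.5 farwall rel x (array([0.0442, 0.0467, 0.0478]), np.float64(-0.0)) y ext [-0.074   0.0705]
[-136.8, -78.4, 8.3] 0.237
```

Request:
send_rows --pt "-20 -11 1" --pt "-50 -28 3" --pt "-85 -48 5" --pt "-115 -66 8" --pt "-138 -79 10" --roll '[0.04, 0.09, 0.14, 0.19, 0.236]'

```text
clock: 5.77
position: [0.4479, -0.0451, 0.1371]
ee_rot: [0.998, -0.062, -0.001, 0.0]
ft_force: [0.6, -0.1, 0.2]
grip_width: 0.278
```

Request:
send_rows --pt "0 0 15" --pt "0 0 40" --pt "0 0 60" --pt "0 0 70" --pt "0 0 75" --roll '[0, 0, 0, 0, 0]'

```text
clock: 6.18
position: [0.4497, -0.046, 0.0617]
ee_rot: [0.998, -0.061, -0.001, -0.0]
ft_force: [0.7, 0.6, -0.1]
grip_width: 0.278
```

```bash
python3 - <<'E'
from h import *
o=st(); plan([(.4512,-.0458,.0515,-6.9),(.4572,-.0465,.0505,-6.9),(.4820,-.0495,.0515,-6.9)],o)
im,d,p=cap('side','s4')
cv2.imwrite('pics/v4.png',cv2.resize(im[140:240,220:340],(720,600),interpolation=cv2.INTER_CUBIC))
E
```

```text
{'clock': 6.1833, 'position': [0.4497, -0.046, 0.0617], 'ee_rot': [0.9982, -0.0605, -0.0014, -0.0002], 'ft_force': [0.6793, 0.5613, -0.1487], 'grip_width': 0.278}
[1.4, -0.4, 10.2] -0.001
[7.5, -0.4, 11.2] -0.001
[32.5, -0.4, 10.2] -0.001
```

View pics/v4.png

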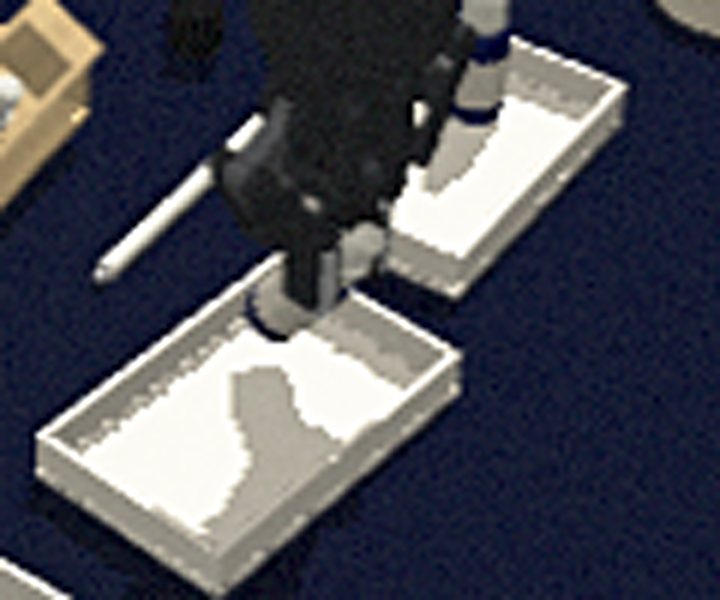

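Request:
send_rows --pt "1 0 5" --pt "1 0 9" --pt "1 0 10.5" --pt "1 0 11" --pt "3 0 11" --roll '[0, 0, 0, 0, 0]'

```text
clock: 6.65
position: [0.4538, -0.0465, 0.0525]
ee_rot: [0.998, -0.061, 0.0, 0.0]
ft_force: [1.0, -0.2, -0.7]
grip_width: 0.279
```

Request:
send_rows --pt "3 0 0" --pt "6 0 -0.5" --pt "8.5 0 -1.5" --pt "11 0 -2" --pt "14 0 -2.3" --roll '[0, 0, 0, 0, 0]'

```text
clock: 7.07
position: [0.4668, -0.0481, 0.0548]
ee_rot: [0.998, -0.061, -0.001, 0.0]
ft_force: [-16.7, 2.3, 18.4]
grip_width: 0.28
```

```bash
python3 - <<'E'
from h import *
o=st(); plan([(.4820,-.0495,.0515,-6.9)],o)
im,d,p=cap('side','s5')
cv2.imwrite('pics/v5.png',cv2.resize(im[140:240,220:340],(720,600),interpolation=cv2.INTER_CUBIC))
E
```

```text
{'clock': 7.0667, 'position': [0.4668, -0.0481, 0.0548], 'ee_rot': [0.9982, -0.0606, -0.0014, 0.0001], 'ft_force': [-16.7468, 2.2766, 18.3692], 'grip_width': 0.28}
[15.2, -0.4, 3.3] -0.001
```

View pics/v5.png

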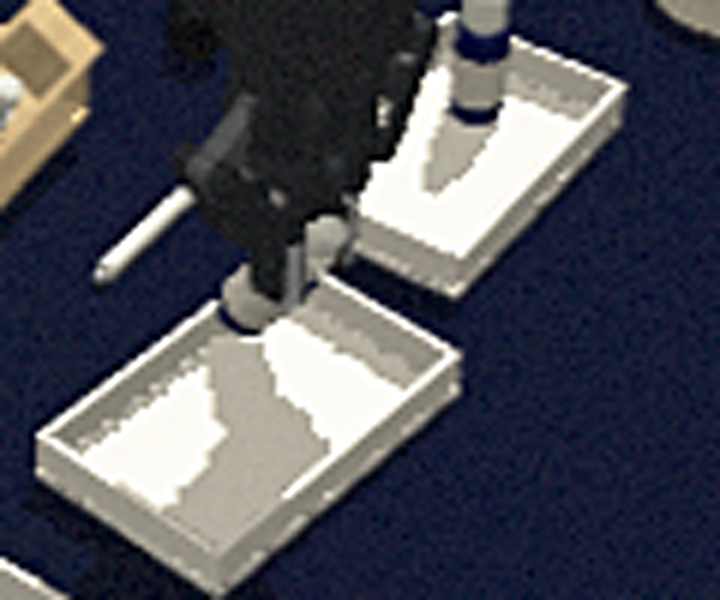

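The bottle has met the wall, with about 17 N sideways and 18 N up, so its heel is also pressing on the floor. I'll rise a little and measure its tilt numerically.

Request:
send_rows --pt "0 0 -1" --pt "0 0 -2" --pt "0 0 -3" --pt "0 0 -3" --pt "0 0 -3" --roll '[0, 0, 0, 0, 0]'

```text
clock: 7.53
position: [0.468, -0.0482, 0.0577]
ee_rot: [0.998, -0.061, 0.0, 0.0]
ft_force: [-0.2, 0.1, -0.5]
grip_width: 0.282
```

```bash
cat >> h.py <<'E'
def tilt(save):
    """held bottle: fit tilt, TCP-relative top centre (X,Z), from wrist depth"""
    from scipy.optimize import least_squares
    o=monitor.get_obs(); im,d,p=cap('wrist',save); c=cloud(d,p)
    R=Ro.from_quat(o['ee_rot']).as_matrix(); a=c-np.array(o['position']); X=a@R[:,0];Y=a@R[:,1];Z=-a@R[:,2]
    i=im.astype(int); sat=i.max(-1)-i.min(-1)
    m=(d>0)&(abs(Y)<.012)&(X>-.03)&(X<.05)&(Z>-.03)&(Z<.055)&((i.min(-1)>90)|((i[...,0]-i[...,2]>40)))
    P=np.c_[X[m],Y[m],Z[m]]*1000
    def rad(s): return np.interp(s,[-1,0,46,50,67.9,68.1,84,86],[0,13,13,10,10,7,7,0])
    def res(q):
        th,x,z,y=q; u=np.array([-np.sin(th),0,np.cos(th)]); B=np.array([x,y,z]); v=P-B; s=85+v@u; r=np.linalg.norm(v-np.outer(v@u,u),axis=1)
        e=np.where(s>85,np.hypot(s-85,np.maximum(r-7,0)),r-rad(s)); return np.clip(e,-8,8)
    best=min((least_squares(res,[np.radians(t),-60*np.sin(np.radians(t))+15,32,0],loss='soft_l1') for t in(35,20,5)),key=lambda r:r.cost)
    th,x,z,y=best.x; u=np.array([-np.sin(th),np.cos(th)])
    print('pts',len(P),'tilt',np.degrees(th).round(1),'top X,Z',x.round(1),z.round(1),'Y',y.round(1),'base',(np.array([x,z])-85*u).round(1),'med|res|',np.median(abs(res(best.x))).round(2))
    lo=z-85*np.cos(th)-13*abs(np.sin(th)); print('lowest z world',(o['position'][2]*1000+lo).round(1))
    return o
E
python3 - <<'E'
from h import *
import h
st(); tilt('w5')
# validate on w3 (TCP then)
E
```

```text
{'clock': 7.5333, 'position': [0.468, -0.0482, 0.0577], 'ee_rot': [0.9982, -0.0605, 0.0003, 0.0], 'ft_force': [-0.1949, 0.1102, -0.5481], 'grip_width': 0.2824}
pts 4974 tilt 34.4 top X,Z -15.2 35.5 Y 0.3 base [ 32.8 -34.7] med|res| 0.34
lowest z world 15.7
```

The fit shows the tilt unchanged at 34°. The heel was about 27 mm up and caught on top of the wall (24 mm). I'll back off, go lower, then swing the hand up and forward in an arc about the heel edge.

Request:
send_rows --pt "-8 0 -1" --pt "-14 0 -1" --pt "-14 0 5" --pt "-14 0 10" --pt "-14 0 11" --roll '[0, 0, 0, 0, 0]'

```text
clock: 8.0
position: [0.4532, -0.0466, 0.0456]
ee_rot: [0.998, -0.061, -0.001, 0.0]
ft_force: [-0.5, -0.0, 2.8]
grip_width: 0.278
```

Request:
send_rows --pt "3 0 0" --pt "5.5 0 0" --pt "7.5 0 0" --pt "9.7 0 -2" --pt "11.7 0 -4.4" --roll '[0, 0, 0, 0, 0]'

```text
clock: 8.42
position: [0.4658, -0.0479, 0.051]
ee_rot: [0.998, -0.061, -0.0, -0.0]
ft_force: [0.4, 0.2, -0.9]
grip_width: 0.276
```

```bash
python3 - <<'E'
from h import *
st(); tilt('w6')
E
```

```text
{'clock': 8.4167, 'position': [0.4658, -0.0479, 0.051], 'ee_rot': [0.9982, -0.0606, -0.0001, -0.0001], 'ft_force': [0.4405, 0.238, -0.8644], 'grip_width': 0.2761}
pts 4889 tilt 27.0 top X,Z -10.9 38.2 Y 0.2 base [ 27.7 -37.6] med|res| 0.39
lowest z world 7.5
```

It works: the tilt is 27°, as predicted. I'll continue the arc.

Request:
send_rows --pt "4.2 0 -3.5" --pt "8.8 0 -6.6" --pt "11.3 0 -7.9" --pt "13.8 0 -9" --pt "16 0 -9.9" --roll '[0, 0, 0, 0, 0]'

```text
clock: 8.88
position: [0.4816, -0.0499, 0.061]
ee_rot: [0.998, -0.061, -0.0, 0.0]
ft_force: [-2.6, 0.0, 1.3]
grip_width: 0.279
```

```bash
python3 - <<'E'
from h import *
st(); tilt('w7')
E
```

```text
{'clock': 8.8833, 'position': [0.4816, -0.0499, 0.061], 'ee_rot': [0.9982, -0.0606, -0.0, 0.0], 'ft_force': [-2.6006, 0.0419, 1.3098], 'grip_width': 0.2788}
pts 3310 tilt 4.5 top X,Z 3.1 41.9 Y 0.2 base [  9.8 -42.8] med|res| 0.32
lowest z world 17.2
```

Request:
send_rows --pt "2.5 0 -0.7" --pt "4 0 -0.7" --pt "4 0 -0.7" --pt "2.7 0 2" --pt "2.7 0 5" --roll '[0, 0, 0, 0, 0]'

```text
clock: 9.35
position: [0.4839, -0.0501, 0.0557]
ee_rot: [0.998, -0.061, 0.0, 0.0]
ft_force: [-1.9, -0.0, -0.5]
grip_width: 0.283
```

Request:
send_rows --pt "0 0 3" --pt "0 0 5" --pt "0 0 6.5" --pt "0 0 7.5" --pt "0 0 8" --roll '[0, 0, 0, 0, 0]'

```text
clock: 9.77
position: [0.484, -0.0502, 0.0477]
ee_rot: [0.998, -0.061, -0.0, 0.0]
ft_force: [-0.0, 0.3, 0.3]
grip_width: 0.278
```

```bash
python3 - <<'E'
from h import *
st(); tilt('w8')
E
```

```text
{'clock': 9.7667, 'position': [0.484, -0.0502, 0.0477], 'ee_rot': [0.9982, -0.0606, -0.0, 0.0], 'ft_force': [-0.0404, 0.2683, 0.3185], 'grip_width': 0.278}
pts 3383 tilt 2.7 top X,Z 4.4 41.8 Y 0.2 base [  8.4 -43.1] med|res| 0.5
lowest z world 4.0
```

Request:
send_rows --pt "0.5 0 0.3" --pt "0.5 0 0.3" --pt "0.5 0 0.3" --pt "0.5 0 0.3" --pt "0.5 0 0.3" --roll '[0, 0, 0, 0, 0]' --jaw 0.47

```text
clock: 10.23
position: [0.4847, -0.0502, 0.0477]
ee_rot: [0.998, -0.061, 0.0, 0.0]
ft_force: [0.8, -1.0, 0.3]
grip_width: 0.466
```

```bash
sed -i 's/def tilt(save):/def tilt(save,o=None,data=None):/; s/    o=monitor.get_obs(); im,d,p=cap(.wrist.,save); c=cloud(d,p)/    o=o or monitor.get_obs(); im,d,p=data or cap("wrist",save); c=cloud(d,p)/' h.py
python3 - <<'E'
from h import *
o=st(); tilt('w9')
tilt('',dict(position=[.5979,-.1088,.15],ee_rot=[.9983,.0574,.0012,.0003]),load('w3'))
tilt('',dict(position=[.6340,-.1037,.0559],ee_rot=[.9984,.0573,.0004,.0001]),load('w2'))
E
```

```text
{'clock': 10.2333, 'position': [0.4847, -0.0502, 0.0477], 'ee_rot': [0.9982, -0.0606, 0.0002, 0.0], 'ft_force': [0.7826, -0.9574, 0.2908], 'grip_width': 0.4665}
pts 3186 tilt 1.3 top X,Z 5.6 40.9 Y 0.5 base [  7.5 -44.1] med|res| 0.54
lowest z world 3.3
pts 4939 tilt 34.7 top X,Z -15.3 35.2 Y 0.4 base [ 33.1 -34.7] med|res| 0.34
lowest z world 107.9
pts 5519 tilt 44.8 top X,Z -16.4 29.7 Y 0.8 base [ 43.5 -30.6] med|res| 1.87
lowest z world 16.1
```

Bottle one is released and stands at about 1° of tilt. On to the next one.

Request:
send_rows --pt "0 0 -12" --pt "0 0 -35" --pt "0 0 -60" --pt "0 0 -82" --pt "0 0 -92" --roll '[0, 0, 0, 0, 0]'

```text
clock: 10.7
position: [0.4859, -0.0501, 0.1433]
ee_rot: [0.998, -0.06, 0.002, 0.0]
ft_force: [0.7, 0.1, 0.8]
grip_width: 0.472
```

Request:
send_rows --pt "20 -3 0" --pt "50 -8 0" --pt "85 -13 0" --pt "115 -18 0" --pt "134 -20.4 0" --roll '[-0.04, -0.09, -0.14, -0.19, -0.234]'

```text
clock: 11.12
position: [0.6222, -0.0459, 0.1394]
ee_rot: [0.998, 0.058, 0.0, -0.0]
ft_force: [0.1, 0.5, -0.3]
grip_width: 0.469
```

Request:
send_rows --pt "0 0 10" --pt "0 0 30" --pt "0 0 50" --pt "0 0 62" --pt "0 0 68" --roll '[0, 0, 0, 0, 0]'

```text
clock: 11.53
position: [0.6184, -0.0463, 0.0695]
ee_rot: [0.998, 0.056, -0.002, -0.0]
ft_force: [0.5, 0.8, 0.7]
grip_width: 0.466
```

```bash
python3 - <<'E'
from h import *
o=st(); plan([(.6201,-.0462,.0555,6.45)],o)
im,d,p=cap('scene','c1'); im2,d2,p2=cap('side','s9')
cv2.imwrite('pics/v6.png',np.hstack([cv2.resize(im2[115:225,190:310],(436,400),interpolation=cv2.INTER_CUBIC),cv2.resize(im[150:250,180:280],(360,400)[::1],interpolation=cv2.INTER_CUBIC)]))
E
```

```text
{'clock': 11.5333, 'position': [0.6184, -0.0463, 0.0695], 'ee_rot': [0.9984, 0.0562, -0.0016, -0.0001], 'ft_force': [0.513, 0.7801, 0.6634], 'grip_width': 0.4663}
[1.7, 0.1, 14.0] -0.0
```

View pics/v6.png

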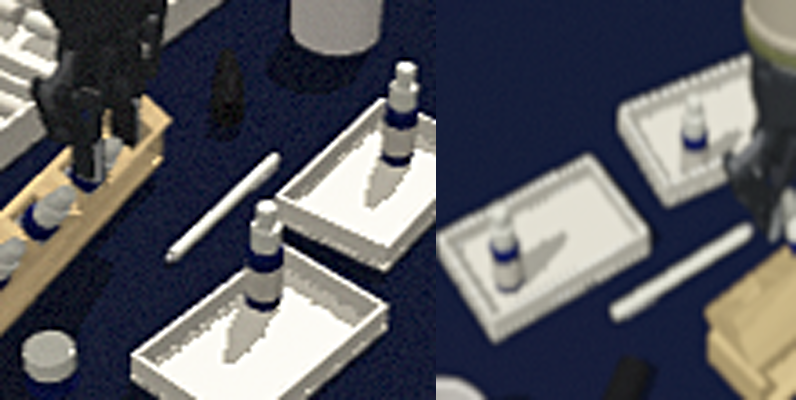

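The picture shows bottle one upright against the middle tray's far wall, with pen, jar and bottle_6 unmoved. I'll grasp the second bottle by the collar.

Request:
send_rows --pt "0.5 0 6" --pt "0.5 0 11" --pt "0.5 0 14" --pt "0.5 0 14" --pt "0.5 0 14" --roll '[0, 0, 0, 0, 0]'

```text
clock: 12.05
position: [0.6205, -0.0461, 0.0577]
ee_rot: [0.998, 0.056, 0.0, 0.0]
ft_force: [0.5, 0.3, 0.6]
grip_width: 0.47
```

Request:
send_rows --pt "0 0 0" --pt "0 0 0" --pt "0 0 0" --pt "0 0 0" --pt "0 0 0" --roll '[0, 0, 0, 0, 0]' --jaw 0.1

```text
clock: 12.47
position: [0.6207, -0.0461, 0.058]
ee_rot: [0.998, 0.056, 0.0, 0.0]
ft_force: [-0.9, 0.4, 3.1]
grip_width: 0.219
```

Request:
send_rows --pt "-2 0 -3" --pt "-5 0 -7" --pt "-9 0 -13" --pt "-13 0 -19" --pt "-17 0 -25" --roll '[0, 0, 0, 0, 0]'

```text
clock: 12.88
position: [0.603, -0.0482, 0.0833]
ee_rot: [0.998, 0.056, -0.0, 0.0]
ft_force: [0.0, -0.2, -0.3]
grip_width: 0.219
```

Request:
send_rows --pt "-5 0 -7" --pt "-11 0 -16" --pt "-17 0 -25" --pt "-20 0 -33" --pt "-20 0 -43" --roll '[0, 0, 0, 0, 0]'

```text
clock: 13.3
position: [0.5829, -0.0505, 0.1265]
ee_rot: [0.998, 0.056, -0.0, 0.0]
ft_force: [-0.1, -0.1, -0.2]
grip_width: 0.218
```

Request:
send_rows --pt "0 0 -10" --pt "0 0 -20" --pt "0 0 -25" --pt "0 0 -25" --pt "0 0 -25" --roll '[0, 0, 0, 0, 0]'

```text
clock: 13.72
position: [0.5839, -0.0502, 0.1507]
ee_rot: [0.998, 0.056, 0.0, 0.0]
ft_force: [-0.8, -0.6, -1.4]
grip_width: 0.225
```

```bash
cat >> h.py <<'E'
def arc(fit,bc,yaw,sp=60):
    """fit=(tilt deg,topX,topZ) mm in hand; bc=final bottle centre (touching wall), tray yaw deg. Prints TCP world targets."""
    th0,tx,tz=fit; c,s=np.cos(np.radians(yaw)),np.sin(np.radians(yaw))
    t=np.radians(th0); px,pz=tx+(85-sp)*np.sin(t),tz-(85-sp)*np.cos(t)   # pivot rel TCP
    ez=4.7+26*np.sin(t)                                                # heel edge height
    out=[]
    for th in (th0,th0-4,27,20,13,6,2,0):
        t=np.radians(th); X=13-(sp*np.sin(t)+13*np.cos(t))-px; Z=ez+sp*np.cos(t)-13*np.sin(t)-pz
        out.append((bc[0]+X*c/1000,bc[1]+X*s/1000,Z/1000,yaw)); print('th',round(th,1),'relX',round(X-(13-(sp*np.sin(np.radians(th0))+13*np.cos(np.radians(th0)))-px),1),'Z',round(Z,1))
    print('edge z',ez,'floor release Z',4+sp-pz); return out
E
python3 - <<'E'
from h import *
o=st(); tilt('x1')
E
```

```text
{'clock': 13.7167, 'position': [0.5839, -0.0502, 0.1507], 'ee_rot': [0.9984, 0.0564, 0.0002, 0.0], 'ft_force': [-0.8031, -0.5902, -1.4082], 'grip_width': 0.2251}
pts 4745 tilt 46.2 top X,Z -2.4 40.1 Y -0.2 base [ 59.  -18.7] med|res| 2.48
lowest z world 122.6
```

```bash
python3 - <<'E'
from h import *
im,d,p=load('x1'); c=cloud(d,p); o=monitor.get_obs(); R=Ro.from_quat(o['ee_rot']).as_matrix(); a=(c-np.array(o['position']))*1000; X=a@R[:,0];Y=a@R[:,1];Z=-a@R[:,2]
i=im.astype(int); blue=i[...,0]-i[...,2]>40; wh=(i.min(-1)>90)&~blue
for n,m in(('w',wh),('b',blue)):
    m=m&(abs(Y)<3)&(d>0)&(X>-40)&(X<80)&(Z>-60)&(Z<60)
    for b in range(-40,80,5):
        k=m&(X>=b)&(X<b+5)
        if k.sum()>3: print(n,b,k.sum(),np.percentile(Z[k],[5,50,95]).round(1))
E
```

```text
w -15 18 [28.9 30.2 30.5]
w -10 52 [31.  32.6 33.8]
w -5 163 [29.9 32.7 34.3]
w 0 223 [20.5 26.  29.9]
w 5 106 [20.1 21.8 23.2]
w 10 182 [13.8 17.7 21.4]
w 15 121 [ 8.2 11.2 14. ]
w 25 11 [-2.8 -2.  -1.2]
w 30 121 [-8.9 -5.2 -1.7]
w 35 108 [-15.2 -12.2  -8.7]
w 40 104 [-22.6 -19.1 -15.5]
b 15 20 [7.1 7.9 9. ]
b 20 115 [4.9 6.8 8.3]
b 25 118 [-1.2  2.1  5.2]
b 45 87 [-30.3 -27.  -23.6]
```

```bash
sed -i "s/least_squares(res,\[np.radians(t),-60\*np.sin(np.radians(t))+15,32,0\],loss='soft_l1') for t in(35,20,5))/least_squares(res,[np.radians(t),-g*np.sin(np.radians(t))+f,33,0],loss='soft_l1') for t in(36,25,15,4) for g,f in((60,15),(25,7)))/; s/(X<.05)/(X<.06)/; s/(Z>-.03)\&(Z<.055)/(Z>-.045)\&(Z<.055)/" h.py
python3 - <<'E'
from h import *
o=st(); tilt('',o,load('x1'))
bc=(.492,.2287)
T=arc((35.3,-7.5,32.5),bc,-1.5)
print(T[0],T[-1])
s=T[0]; c=(np.cos(np.radians(-1.5)),np.sin(np.radians(-1.5)))
pre=(s[0]-.010*c[0],s[1]-.010*c[1],.15,-1.5); plan([pre],o); print(pre)
E
```

```text
{'clock': 13.7667, 'position': [0.5836, -0.0503, 0.1502], 'ee_rot': [0.9984, 0.0564, -0.0003, -0.0], 'ft_force': [0.3809, -0.0817, 0.4686], 'grip_width': 0.2192}
pts 4816 tilt 35.2 top X,Z -9.0 31.0 Y 0.4 base [ 40.  -38.4] med|res| 0.37
lowest z world 104.2
th 35.3 relX 0.0 Z 49.1
th 31.3 relX 3.0 Z 52.1
th 27 relX 6.5 Z 55.2
th 20 relX 12.5 Z 59.6
th 13 relX 19.1 Z 63.2
th 6 relX 26.1 Z 65.9
th 2 relX 30.2 Z 67.1
th 0 relX 32.3 Z 67.6
edge z 19.724298233971137 floor release Z 51.903439752004005
(np.float64(0.45278575560487366), np.float64(0.22972686112812568), np.float64(0.049083844273799186), -1.5) (np.float64(0.485055939762118), np.float64(0.22888183661676087), np.float64(0.06762773798597514), -1.5)
[-108.4, -294.3, 0.2] 0.139
(np.float64(0.4427891823551181), np.float64(0.22998863061120442), 0.15, -1.5)
```

Request:
send_rows --pt "-8 -22 0" --pt "-21 -58 0" --pt "-35 -97 0" --pt "-49 -135 0" --pt "-62 -171 0" --roll '[0, 0, 0, 0, 0]'

```text
clock: 14.18
position: [0.5013, 0.1144, 0.1499]
ee_rot: [0.998, 0.057, -0.001, 0.0]
ft_force: [0.5, 0.8, -0.9]
grip_width: 0.222
```

Request:
send_rows --pt "-14 -38 0" --pt "-27 -74 0" --pt "-37 -102 0" --pt "-43 -118 0" --pt "-45 -123 0" --roll '[0.03, 0.06, 0.1, 0.12, 0.139]'

```text
clock: 14.6
position: [0.442, 0.2332, 0.1502]
ee_rot: [1.0, -0.011, -0.001, -0.0]
ft_force: [-0.1, 0.4, 0.2]
grip_width: 0.22
```

Request:
send_rows --pt "0 0 20" --pt "0 0 50" --pt "0 0 75" --pt "0 0 88" --pt "0 0 94" --roll '[0, 0, 0, 0, 0]'

```text
clock: 15.02
position: [0.4427, 0.2291, 0.0539]
ee_rot: [1.0, -0.013, -0.002, 0.001]
ft_force: [0.5, -0.2, -0.4]
grip_width: 0.225
```

```bash
python3 - <<'E'
from h import *
o=st(); tilt('x2')
plan([(.4543,.2297,.0504,-1.5),(.4866,.2289,.069,-1.5)],o)
E
```

```text
{'clock': 15.0167, 'position': [0.4427, 0.2291, 0.0539], 'ee_rot': [0.9999, -0.013, -0.002, 0.0007], 'ft_force': [0.5186, -0.2059, -0.383], 'grip_width': 0.2252}
pts 4797 tilt 35.1 top X,Z -9.2 30.6 Y 0.3 base [ 39.7 -39. ] med|res| 0.37
lowest z world 7.4
[11.6, -0.9, 3.5] 0.0
[43.9, -1.0, -15.1] 0.0
```

Request:
send_rows --pt "2 -1 3" --pt "4 -1 5" --pt "4 -1 5" --pt "4 -1 5" --pt "4 -1 5" --roll '[0, 0, 0, 0, 0]'

```text
clock: 15.48
position: [0.4487, 0.2308, 0.0522]
ee_rot: [1.0, -0.013, 0.0, -0.0]
ft_force: [0.2, -0.1, -2.0]
grip_width: 0.225
```

Request:
send_rows --pt "2 0 1.8" --pt "5 0 1.8" --pt "8.6 0 -1.2" --pt "12.1 0 -4.3" --pt "15.1 0 -6.5" --roll '[0, 0, 0, 0, 0]'

```text
clock: 15.9
position: [0.4634, 0.2303, 0.0582]
ee_rot: [1.0, -0.013, -0.0, 0.0]
ft_force: [-3.3, 0.7, -0.8]
grip_width: 0.223
```

```bash
python3 - <<'E'
from h import *
o=st(); tilt('x3')
plan([(.4866,.2289,.069,-1.5)],o)
E
```

```text
{'clock': 15.9, 'position': [0.4634, 0.2303, 0.0582], 'ee_rot': [0.9999, -0.013, -0.0004, 0.0001], 'ft_force': [-3.2729, 0.6525, -0.781], 'grip_width': 0.223}
pts 4627 tilt 26.1 top X,Z -6.5 32.2 Y 0.3 base [ 31.  -44.1] med|res| 0.4
lowest z world 8.4
[23.3, 0.8, -10.8] 0.0
```

Request:
send_rows --pt "3 0 -2.2" --pt "6.4 0 -4.2" --pt "9.6 0 -5.8" --pt "13 0 -7.3" --pt "16.6 0 -8.5" --roll '[0, 0, 0, 0, 0]'

```text
clock: 16.37
position: [0.4805, 0.2299, 0.0669]
ee_rot: [1.0, -0.013, 0.0, -0.0]
ft_force: [-3.0, 0.2, 1.0]
grip_width: 0.224
```

Request:
send_rows --pt "2 0 -0.8" --pt "3.5 0 -1.2" --pt "3.5 0 -1.2" --pt "3.5 0 -1.2" --pt "3.5 0 -1.2" --roll '[0, 0, 0, 0, 0]'

```text
clock: 16.78
position: [0.4836, 0.2297, 0.0678]
ee_rot: [1.0, -0.013, 0.0, 0.0]
ft_force: [-2.0, -0.5, -0.3]
grip_width: 0.226
```

```bash
python3 - <<'E'
from h import *
o=st(); tilt('x4')
plan([(.4866,.2289,.069,-1.5)],o)
E
```

```text
{'clock': 16.7833, 'position': [0.4836, 0.2297, 0.0678], 'ee_rot': [0.9999, -0.0131, 0.0001, 0.0001], 'ft_force': [-1.993, -0.4547, -0.3229], 'grip_width': 0.2264}
pts 3355 tilt 7.2 top X,Z -1.5 34.2 Y 0.3 base [  9.2 -50.1] med|res| 0.41
lowest z world 16.0
[3.1, 0.7, -1.2] 0.0
```

Request:
send_rows --pt "3 0 -1" --pt "6 0 -1.6" --pt "7.4 0 -1.6" --pt "7.4 0 -1.6" --pt "6.4 0 -1" --roll '[0, 0, 0, 0, 0]'

```text
clock: 17.25
position: [0.4904, 0.2296, 0.0689]
ee_rot: [1.0, -0.013, 0.0, -0.0]
ft_force: [-0.4, -0.5, -0.7]
grip_width: 0.22
```

Request:
send_rows --pt "0 0 4" --pt "0 0 8" --pt "0 0 11" --pt "0 0 12" --pt "0 0 12.5" --roll '[0, 0, 0, 0, 0]'

```text
clock: 17.67
position: [0.4899, 0.2294, 0.0559]
ee_rot: [1.0, -0.013, -0.0, 0.0]
ft_force: [-0.4, -0.8, -1.2]
grip_width: 0.224
```

```bash
python3 - <<'E'
from h import *
o=st(); tilt('x5')
E
```

```text
{'clock': 17.6667, 'position': [0.4899, 0.2294, 0.0559], 'ee_rot': [0.9999, -0.0131, -0.0001, 0.0001], 'ft_force': [-0.3528, -0.7932, -1.1808], 'grip_width': 0.2236}
pts 3112 tilt 2.9 top X,Z -0.7 34.3 Y 0.3 base [  3.6 -50.6] med|res| 0.69
lowest z world 4.6
```

Request:
send_rows --pt "0.5 0 0.8" --pt "0.5 0 1.3" --pt "0.5 0 1.3" --pt "0.5 0 1.3" --pt "0.5 0 1.3" --roll '[0, 0, 0, 0, 0]'

```text
clock: 18.13
position: [0.4904, 0.2296, 0.055]
ee_rot: [1.0, -0.013, 0.0, 0.0]
ft_force: [-0.3, 0.3, -1.2]
grip_width: 0.222
```

Request:
send_rows --pt "0 0 0" --pt "0 0 0" --pt "0 0 0" --pt "0 0 0" --pt "0 0 0" --roll '[0, 0, 0, 0, 0]' --jaw 0.47

```text
clock: 18.55
position: [0.4905, 0.2296, 0.0551]
ee_rot: [1.0, -0.013, 0.0, 0.0]
ft_force: [0.2, -0.8, -0.0]
grip_width: 0.472
```

```bash
python3 - <<'E'
from h import *
o=st(); tilt('x6')
E
```

```text
{'clock': 18.55, 'position': [0.4905, 0.2296, 0.0551], 'ee_rot': [0.9999, -0.0131, 0.0001, 0.0], 'ft_force': [0.1771, -0.7919, -0.0416], 'grip_width': 0.4718}
pts 2970 tilt 2.2 top X,Z 0.1 33.5 Y 0.2 base [  3.4 -51.4] med|res| 0.72
lowest z world 3.2
```

The second bottle stands. Now the third one, from the middle pocket.

Request:
send_rows --pt "0 0 -12" --pt "0 0 -35" --pt "0 0 -62" --pt "0 0 -85" --pt "0 0 -95" --roll '[0, 0, 0, 0, 0]'

```text
clock: 19.02
position: [0.4916, 0.2305, 0.1541]
ee_rot: [1.0, -0.013, 0.002, -0.001]
ft_force: [1.1, 0.7, 0.6]
grip_width: 0.471
```

Request:
send_rows --pt "12 20 0" --pt "30 50 0" --pt "50 82 0" --pt "68 112 0" --pt "82 135 0" --roll '[0, 0, 0, 0, 0]'

```text
clock: 19.43
position: [0.5699, 0.0891, 0.1502]
ee_rot: [1.0, -0.014, 0.0, 0.001]
ft_force: [0.2, -0.7, 0.2]
grip_width: 0.472
```

Request:
send_rows --pt "16 27 0" --pt "31 52 0" --pt "42 69 0" --pt "46 76 0" --pt "47 78 0" --roll '[-0.03, -0.06, -0.1, -0.12, -0.139]'

```text
clock: 19.85
position: [0.6143, 0.0108, 0.1497]
ee_rot: [0.998, 0.055, -0.0, 0.0]
ft_force: [-0.0, -0.2, -0.0]
grip_width: 0.47
```

Request:
send_rows --pt "0 0 10" --pt "0 0 32" --pt "0 0 54" --pt "0 0 68" --pt "0 0 75" --roll '[0, 0, 0, 0, 0]'

```text
clock: 20.27
position: [0.6121, 0.0144, 0.0724]
ee_rot: [0.998, 0.057, -0.002, -0.0]
ft_force: [0.2, -0.2, 0.4]
grip_width: 0.471
```

```bash
python3 - <<'E'
from h import *
o=st(); plan([(.6134,.0130,.0575,6.45)],o)
im,d,p=cap('wrist','y0'); c=cloud(d,p); R=Ro.from_quat(o['ee_rot']).as_matrix(); a=(c-np.array(o['position']))*1000; X=a@R[:,0];Y=a@R[:,1];Z=-a@R[:,2]
m=(im.min(-1)>110)&(Z>5)&(Z<40)&(abs(Y)<16)&(d>0); k=m&(Z>np.percentile(Z[m],90)-3)
print('bulb Y',np.percentile(Y[m],[2,50,98]),'top X',X[k].mean(),'Zmax',Z[m].max())
E
```

```text
{'clock': 20.2667, 'position': [0.6121, 0.0144, 0.0724], 'ee_rot': [0.9984, 0.057, -0.0017, -0.0002], 'ft_force': [0.2076, -0.2351, 0.3853], 'grip_width': 0.4705}
[1.2, 1.5, 14.9] 0.002
bulb Y [-5.40945985  0.75650443  7.31508995] top X -2.6195488641002322 Zmax 20.098990765914255
```

Request:
send_rows --pt "0.3 0.7 7" --pt "0.3 0.7 13" --pt "0.3 0.7 17" --pt "0.3 0.7 17.3" --pt "0.3 0.7 17.3" --roll '[0, 0, 0, 0, 0]'

```text
clock: 20.73
position: [0.6143, 0.0127, 0.0579]
ee_rot: [0.998, 0.056, 0.0, 0.0]
ft_force: [0.0, 0.1, -0.5]
grip_width: 0.471
```

Request:
send_rows --pt "0 0 0" --pt "0 0 0" --pt "0 0 0" --pt "0 0 0" --pt "0 0 0" --roll '[0, 0, 0, 0, 0]' --jaw 0.1

```text
clock: 21.15
position: [0.6145, 0.0127, 0.0582]
ee_rot: [0.998, 0.056, 0.0, 0.0]
ft_force: [0.0, -0.2, 4.1]
grip_width: 0.223
```

Request:
send_rows --pt "-2 0 -3" --pt "-5 0 -7" --pt "-9 0 -13" --pt "-13 0 -19" --pt "-17 0 -25" --roll '[0, 0, 0, 0, 0]'

```text
clock: 21.57
position: [0.5967, 0.0106, 0.0834]
ee_rot: [0.998, 0.056, -0.0, 0.0]
ft_force: [0.9, 0.2, -0.6]
grip_width: 0.225
```

Request:
send_rows --pt "-5 0 -7" --pt "-11 0 -16" --pt "-17 0 -25" --pt "-20 0 -33" --pt "-20 0 -43" --roll '[0, 0, 0, 0, 0]'

```text
clock: 21.98
position: [0.5765, 0.0082, 0.1265]
ee_rot: [0.998, 0.056, -0.0, 0.0]
ft_force: [-0.9, 0.2, -0.3]
grip_width: 0.222
```

Request:
send_rows --pt "0 0 -10" --pt "0 0 -20" --pt "0 0 -25" --pt "0 0 -25" --pt "0 0 -25" --roll '[0, 0, 0, 0, 0]'

```text
clock: 22.4
position: [0.5776, 0.0085, 0.1507]
ee_rot: [0.998, 0.056, 0.0, 0.0]
ft_force: [-0.6, -0.7, 0.6]
grip_width: 0.222
```

```bash
cat >> h.py <<'E'
def pre(fit,bc,yaw,back=10):
    """TCP targets: back-off above, back-off low, contact; and end"""
    o=monitor.get_obs(); T=arc(fit,bc,yaw); s=T[0]; r=np.radians(yaw)
    b=(s[0]-back/1000*np.cos(r),s[1]-back/1000*np.sin(r))
    print('backoff',np.round(b,4),'contact',np.round(s,4),'end',np.round(T[-1],4)); plan([(*b,.15,yaw)],o)
E
python3 - <<'E'
from h import *
o=st(); tilt('y1')
pre((35.2,-9,31),(.5008,.0228),-6.9)
E
```

```text
{'clock': 22.4, 'position': [0.5776, 0.0085, 0.1507], 'ee_rot': [0.9984, 0.0563, 0.0001, 0.0], 'ft_force': [-0.6413, -0.6827, 0.5778], 'grip_width': 0.2219}
pts 4849 tilt 35.2 top X,Z -9.8 30.2 Y 0.2 base [ 39.2 -39.2] med|res| 0.4
lowest z world 104.0
th 35.2 relX 0.0 Z 50.7
th 31.2 relX 3.0 Z 53.7
th 27 relX 6.4 Z 56.7
th 20 relX 12.5 Z 61.1
th 13 relX 19.0 Z 64.7
th 6 relX 26.0 Z 67.4
th 2 relX 30.1 Z 68.6
th 0 relX 32.2 Z 69.1
edge z 19.687240220414626 floor release Z 53.428622458378214
backoff [0.4535 0.0285] contact [ 0.4635  0.0273  0.0507 -6.9   ] end [ 0.4954  0.0235  0.0691 -6.9   ]
[-120.7, -33.9, 0.3] 0.233
```

Request:
send_rows --pt "-17 -5 0" --pt "-45 -13 0" --pt "-75 -21 0" --pt "-103 -29 0" --pt "-120 -34 0" --roll '[0.04, 0.09, 0.14, 0.19, 0.233]'

```text
clock: 22.87
position: [0.4514, 0.0291, 0.1497]
ee_rot: [0.998, -0.061, -0.001, 0.0]
ft_force: [0.2, -0.1, -0.2]
grip_width: 0.22
```

Request:
send_rows --pt "0 0 18" --pt "0 0 48" --pt "0 0 75" --pt "0 0 89" --pt "0 0 94" --roll '[0, 0, 0, 0, 0]'

```text
clock: 23.28
position: [0.4523, 0.0286, 0.0539]
ee_rot: [0.998, -0.06, -0.002, 0.0]
ft_force: [-0.2, -0.0, -0.3]
grip_width: 0.224
```

Request:
send_rows --pt "2 0 3" --pt "4 0 4.5" --pt "4 0 4.5" --pt "4 0 4.5" --pt "4 0 4.5" --roll '[0, 0, 0, 0, 0]'

```text
clock: 23.7
position: [0.4589, 0.0283, 0.0529]
ee_rot: [0.998, -0.06, 0.001, 0.0]
ft_force: [0.4, 0.9, -0.7]
grip_width: 0.223
```

```bash
python3 - <<'E'
from h import *
o=st(); tilt('y2'); plan([(.4643,.0272,.0508,-6.9)],o)
E
```

```text
{'clock': 23.7, 'position': [0.4589, 0.0283, 0.0529], 'ee_rot': [0.9982, -0.0601, 0.0007, 0.0], 'ft_force': [0.4453, 0.8797, -0.6549], 'grip_width': 0.2234}
pts 5145 tilt 35.2 top X,Z -9.6 30.2 Y 0.1 base [ 39.4 -39.2] med|res| 0.43
lowest z world 6.2
[5.5, 0.4, 2.1] 0.0
```

Request:
send_rows --pt "2 0 2" --pt "6 0 2" --pt "9.5 0 -1" --pt "13 0 -4" --pt "16 0 -6.3" --roll '[0, 0, 0, 0, 0]'

```text
clock: 24.17
position: [0.4743, 0.0265, 0.0587]
ee_rot: [0.998, -0.06, -0.0, -0.0]
ft_force: [-2.9, 1.0, -1.6]
grip_width: 0.222
```

Request:
send_rows --pt "3 0 -2.2" --pt "6.4 0 -4.2" --pt "9.6 0 -5.8" --pt "13 0 -7.3" --pt "16.6 0 -8.5" --roll '[0, 0, 0, 0, 0]'

```text
clock: 24.58
position: [0.4911, 0.0242, 0.0672]
ee_rot: [0.998, -0.06, 0.0, 0.0]
ft_force: [-2.0, 0.2, -0.8]
grip_width: 0.219
```

Request:
send_rows --pt "1.5 0 -0.5" --pt "3 0 -1" --pt "3 0 -1" --pt "3 0 -1" --pt "3 0 -1" --roll '[0, 0, 0, 0, 0]'

```text
clock: 25.0
position: [0.4937, 0.0239, 0.068]
ee_rot: [0.998, -0.06, 0.0, 0.0]
ft_force: [-2.0, 1.1, -0.2]
grip_width: 0.223
```

```bash
python3 - <<'E'
from h import *
o=st(); tilt('y3')
E
```

```text
{'clock': 25.0, 'position': [0.4937, 0.0239, 0.068], 'ee_rot': [0.9982, -0.06, 0.0001, 0.0001], 'ft_force': [-1.9926, 1.1094, -0.2341], 'grip_width': 0.2227}
pts 3271 tilt 5.8 top X,Z -1.1 33.6 Y 0.2 base [  7.5 -50.9] med|res| 0.42
lowest z world 15.8
```

Request:
send_rows --pt "3 0 -1" --pt "5.5 0 -1.5" --pt "6.5 0 -1.5" --pt "6.5 0 -1.5" --pt "5.5 0 -1" --roll '[0, 0, 0, 0, 0]'

```text
clock: 25.47
position: [0.4995, 0.0233, 0.0692]
ee_rot: [0.998, -0.06, 0.0, -0.0]
ft_force: [-1.2, 1.4, 0.7]
grip_width: 0.221
```

Request:
send_rows --pt "0 0 4" --pt "0 0 8" --pt "0 0 11" --pt "0 0 12" --pt "0 0 12.5" --roll '[0, 0, 0, 0, 0]'

```text
clock: 25.88
position: [0.4991, 0.0233, 0.0561]
ee_rot: [0.998, -0.06, -0.0, 0.0]
ft_force: [-0.4, 0.2, 0.1]
grip_width: 0.22
```

Request:
send_rows --pt "0.3 0 0.4" --pt "0.3 0 0.8" --pt "0.3 0 1.1" --pt "0.3 0 1.1" --pt "0.3 0 1.1" --roll '[0, 0, 0, 0, 0]'

```text
clock: 26.3
position: [0.4995, 0.0233, 0.0554]
ee_rot: [0.998, -0.06, 0.0, 0.0]
ft_force: [-1.0, 0.3, -0.5]
grip_width: 0.224
```

```bash
python3 - <<'E'
from h import *
o=st(); tilt('y4')
E
```

```text
{'clock': 26.3, 'position': [0.4995, 0.0233, 0.0554], 'ee_rot': [0.9982, -0.0601, 0.0001, 0.0], 'ft_force': [-0.9666, 0.3187, -0.5469], 'grip_width': 0.2236}
pts 3034 tilt 2.3 top X,Z -0.4 33.8 Y 0.2 base [  2.9 -51.2] med|res| 0.75
lowest z world 3.8
```

Request:
send_rows --pt "0 0 0.4" --pt "0 0 0.4" --pt "0 0 0.4" --pt "0 0 0.4" --pt "0 0 0.4" --roll '[0, 0, 0, 0, 0]' --jaw 0.47

```text
clock: 26.77
position: [0.4996, 0.0233, 0.0551]
ee_rot: [0.998, -0.06, 0.0, 0.0]
ft_force: [-0.6, 0.8, -0.3]
grip_width: 0.474
```

Request:
send_rows --pt "0 0 -12" --pt "0 0 -35" --pt "0 0 -62" --pt "0 0 -85" --pt "0 0 -95" --roll '[0, 0, 0, 0, 0]'

```text
clock: 27.18
position: [0.5009, 0.0236, 0.154]
ee_rot: [0.998, -0.06, 0.002, -0.0]
ft_force: [0.6, 0.7, 0.2]
grip_width: 0.472
```

Request:
send_rows --pt "14 -9 0" --pt "38 -23 0" --pt "64 -39 0" --pt "88 -54 0" --pt "100 -61 0" --roll '[-0.04, -0.09, -0.14, -0.19, -0.233]'

```text
clock: 27.6
position: [0.608, 0.0734, 0.15]
ee_rot: [0.998, 0.058, 0.0, -0.001]
ft_force: [-1.1, -0.5, 0.5]
grip_width: 0.469
```

Request:
send_rows --pt "0 0 10" --pt "0 0 32" --pt "0 0 54" --pt "0 0 68" --pt "0 0 75" --roll '[0, 0, 0, 0, 0]'

```text
clock: 28.02
position: [0.6043, 0.0711, 0.0726]
ee_rot: [0.998, 0.056, -0.002, 0.0]
ft_force: [0.6, -0.1, -0.8]
grip_width: 0.469
```

```bash
cat >> h.py <<'E'
def align(t):
    o=st(); plan([t],o); im,d,p=cap('wrist','al'); c=cloud(d,p); R=Ro.from_quat(o['ee_rot']).as_matrix(); a=(c-np.array(o['position']))*1000; X=a@R[:,0];Y=a@R[:,1];Z=-a@R[:,2]
    m=(im.min(-1)>110)&(Z>5)&(Z<40)&(abs(Y)<16)&(d>0); k=m&(Z>np.percentile(Z[m],90)-3)
    print('bulb Y',np.percentile(Y[m],[2,50,98]).round(1),'top X',X[k].mean().round(1),'Zmax',Z[m].max().round(1))
E
python3 - <<'E'
from h import *
align((.6067,.0721,.0575,6.45))
E
```

```text
{'clock': 28.0167, 'position': [0.6043, 0.0711, 0.0726], 'ee_rot': [0.9984, 0.056, -0.0017, 0.0003], 'ft_force': [0.6394, -0.1495, -0.7594], 'grip_width': 0.4691}
[2.5, -0.7, 15.1] -0.001
bulb Y [-8.3 -2.   4.6] top X -1.3 Zmax 19.9
```

Request:
send_rows --pt "1.4 -1.4 7" --pt "1.4 -1.4 13" --pt "1.4 -1.4 17" --pt "1.4 -1.4 17.3" --pt "1.4 -1.4 17.3" --roll '[0, 0, 0, 0, 0]'

```text
clock: 28.48
position: [0.6073, 0.0734, 0.0579]
ee_rot: [0.998, 0.056, 0.0, 0.0]
ft_force: [0.8, -0.1, 0.6]
grip_width: 0.474
```

Request:
send_rows --pt "0 0 0" --pt "0 0 0" --pt "0 0 0" --pt "0 0 0" --pt "0 0 0" --roll '[0, 0, 0, 0, 0]' --jaw 0.1

```text
clock: 28.9
position: [0.6075, 0.0735, 0.0582]
ee_rot: [0.998, 0.056, 0.0, 0.0]
ft_force: [-1.7, -0.2, 4.7]
grip_width: 0.222
```

Request:
send_rows --pt "-2 0 -3" --pt "-5 0 -7" --pt "-9 0 -13" --pt "-13 0 -19" --pt "-17 0 -25" --roll '[0, 0, 0, 0, 0]'

```text
clock: 29.32
position: [0.5898, 0.0714, 0.0834]
ee_rot: [0.998, 0.056, -0.0, 0.0]
ft_force: [0.5, -0.4, -0.3]
grip_width: 0.222
```

Request:
send_rows --pt "-5 0 -7" --pt "-11 0 -16" --pt "-17 0 -25" --pt "-20 0 -33" --pt "-20 0 -43" --roll '[0, 0, 0, 0, 0]'

```text
clock: 29.73
position: [0.5696, 0.0691, 0.1266]
ee_rot: [0.998, 0.056, -0.0, 0.0]
ft_force: [0.8, -0.2, -0.9]
grip_width: 0.223
```

Request:
send_rows --pt "0 0 -10" --pt "0 0 -20" --pt "0 0 -25" --pt "0 0 -25" --pt "0 0 -25" --roll '[0, 0, 0, 0, 0]'

```text
clock: 30.15
position: [0.5707, 0.0693, 0.1508]
ee_rot: [0.998, 0.056, 0.0, 0.0]
ft_force: [0.4, 0.3, -0.0]
grip_width: 0.221
```

```bash
python3 - <<'E'
from h import *
o=st(); tilt('z1'); pre((35.2,-9.6,30.2),(.4915,.1547),-1.5)
E
```

```text
{'clock': 30.15, 'position': [0.5707, 0.0693, 0.1508], 'ee_rot': [0.9984, 0.0564, 0.0002, 0.0], 'ft_force': [0.4304, 0.3491, -0.0493], 'grip_width': 0.2211}
pts 4788 tilt 35.1 top X,Z -9.6 30.3 Y 0.4 base [ 39.2 -39.3] med|res| 0.34
lowest z world 104.0
th 35.2 relX 0.0 Z 51.5
th 31.2 relX 3.0 Z 54.5
th 27 relX 6.4 Z 57.5
th 20 relX 12.5 Z 61.9
th 13 relX 19.0 Z 65.5
th 6 relX 26.0 Z 68.2
th 2 relX 30.1 Z 69.4
th 0 relX 32.2 Z 69.9
edge z 19.687240220414626 floor release Z 54.22862245837821
backoff [0.4445 0.1559] contact [ 0.4545  0.1557  0.0515 -1.5   ] end [ 0.4867  0.1548  0.0699 -1.5   ]
[-115.3, -100.3, 0.3] 0.139
```

Request:
send_rows --pt "-17 -15 0" --pt "-43 -38 0" --pt "-73 -63 0" --pt "-100 -87 0" --pt "-115 -100 0" --roll '[0.03, 0.06, 0.09, 0.12, 0.139]'

```text
clock: 30.62
position: [0.4415, 0.1579, 0.1499]
ee_rot: [1.0, -0.012, -0.001, 0.0]
ft_force: [0.3, 1.1, -0.1]
grip_width: 0.223
```

Request:
send_rows --pt "0 0 18" --pt "0 0 48" --pt "0 0 75" --pt "0 0 89" --pt "0 0 94" --roll '[0, 0, 0, 0, 0]'

```text
clock: 31.03
position: [0.443, 0.1551, 0.0539]
ee_rot: [1.0, -0.013, -0.002, 0.0]
ft_force: [-0.3, -0.9, -1.1]
grip_width: 0.221
```

Request:
send_rows --pt "2 0 3" --pt "4 0 4.5" --pt "4 0 4.5" --pt "4 0 4.5" --pt "4 0 4.5" --roll '[0, 0, 0, 0, 0]'

```text
clock: 31.45
position: [0.4495, 0.1557, 0.053]
ee_rot: [1.0, -0.013, 0.001, -0.0]
ft_force: [-0.2, -0.8, -0.8]
grip_width: 0.221
```

```bash
python3 - <<'E'
from h import *
o=st(); tilt('z2'); plan([(.4545,.1557,.0508,-1.5)],o)
E
```

```text
{'clock': 31.45, 'position': [0.4495, 0.1557, 0.053], 'ee_rot': [0.9999, -0.0132, 0.0007, -0.0001], 'ft_force': [-0.2375, -0.7901, -0.777], 'grip_width': 0.2214}
pts 5125 tilt 35.1 top X,Z -9.4 30.2 Y 0.3 base [ 39.5 -39.3] med|res| 0.39
lowest z world 6.2
[5.0, -0.1, 2.2] -0.0
```

Request:
send_rows --pt "2 0 2" --pt "6 0 2" --pt "9.5 0 -1" --pt "13 0 -4" --pt "16 0 -6.3" --roll '[0, 0, 0, 0, 0]'

```text
clock: 31.92
position: [0.4649, 0.1552, 0.0586]
ee_rot: [1.0, -0.013, -0.0, 0.0]
ft_force: [-2.7, 1.5, -1.0]
grip_width: 0.224
```

Request:
send_rows --pt "3 0 -2.2" --pt "6.4 0 -4.2" --pt "9.6 0 -5.8" --pt "13 0 -7.3" --pt "16.6 0 -8.5" --roll '[0, 0, 0, 0, 0]'

```text
clock: 32.33
position: [0.482, 0.1546, 0.0672]
ee_rot: [1.0, -0.013, 0.0, 0.0]
ft_force: [-1.7, -0.1, -1.7]
grip_width: 0.22
```

Request:
send_rows --pt "1.5 0 -0.5" --pt "3 0 -1" --pt "3 0 -1" --pt "3 0 -1" --pt "3 0 -1" --roll '[0, 0, 0, 0, 0]'

```text
clock: 32.75
position: [0.4846, 0.1546, 0.068]
ee_rot: [1.0, -0.013, 0.0, 0.0]
ft_force: [-1.4, -0.5, -1.5]
grip_width: 0.22
```

```bash
python3 - <<'E'
from h import *
o=st(); tilt('z3')
E
```

```text
{'clock': 32.75, 'position': [0.4846, 0.1546, 0.068], 'ee_rot': [0.9999, -0.0131, 0.0001, 0.0001], 'ft_force': [-1.3578, -0.5177, -1.5375], 'grip_width': 0.22}
pts 3108 tilt 4.3 top X,Z -0.2 33.8 Y 0.4 base [  6.1 -51. ] med|res| 0.42
lowest z world 16.0
```

Request:
send_rows --pt "2 0 -0.7" --pt "4 0 -1.2" --pt "5 0 -1.3" --pt "5 0 -1.3" --pt "4 0 -1" --roll '[0, 0, 0, 0, 0]'

```text
clock: 33.22
position: [0.4889, 0.1546, 0.0692]
ee_rot: [1.0, -0.013, 0.0, -0.0]
ft_force: [-1.6, -0.6, -0.4]
grip_width: 0.224
```

Request:
send_rows --pt "0 0 4" --pt "0 0 8" --pt "0 0 11" --pt "0 0 12" --pt "0 0 12.5" --roll '[0, 0, 0, 0, 0]'

```text
clock: 33.63
position: [0.4885, 0.1545, 0.0561]
ee_rot: [1.0, -0.013, -0.0, 0.0]
ft_force: [-0.9, -0.4, -0.6]
grip_width: 0.22
```

Request:
send_rows --pt "0.3 0 0.4" --pt "0.3 0 0.8" --pt "0.3 0 1.1" --pt "0.3 0 1.1" --pt "0.3 0 1.1" --roll '[0, 0, 0, 0, 0]'

```text
clock: 34.05
position: [0.4888, 0.1545, 0.0554]
ee_rot: [1.0, -0.013, 0.0, 0.0]
ft_force: [-1.4, 0.9, -1.0]
grip_width: 0.222
```

```bash
python3 - <<'E'
from h import *
o=st(); tilt('z4')
E
```

```text
{'clock': 34.05, 'position': [0.4888, 0.1545, 0.0554], 'ee_rot': [0.9999, -0.0131, 0.0, 0.0], 'ft_force': [-1.4183, 0.862, -0.9558], 'grip_width': 0.2222}
pts 3003 tilt 2.2 top X,Z 0.1 33.7 Y 0.3 base [  3.3 -51.2] med|res| 0.77
lowest z world 3.7
```

Request:
send_rows --pt "0 0 0.4" --pt "0 0 0.4" --pt "0 0 0.4" --pt "0 0 0.4" --pt "0 0 0.4" --roll '[0, 0, 0, 0, 0]' --jaw 0.47

```text
clock: 34.52
position: [0.489, 0.1545, 0.0551]
ee_rot: [1.0, -0.013, 0.0, 0.0]
ft_force: [-0.9, -0.2, -0.1]
grip_width: 0.467
```

Request:
send_rows --pt "0 0 -12" --pt "0 0 -35" --pt "0 0 -62" --pt "0 0 -85" --pt "0 0 -95" --roll '[0, 0, 0, 0, 0]'

```text
clock: 34.93
position: [0.4901, 0.1553, 0.1539]
ee_rot: [1.0, -0.013, 0.002, -0.0]
ft_force: [0.0, -0.1, -0.9]
grip_width: 0.472
```

Request:
send_rows --pt "15 3 0" --pt "40 7 0" --pt "70 12 0" --pt "97 17 0" --pt "112 19.5 0" --roll '[-0.03, -0.06, -0.09, -0.12, -0.139]'

```text
clock: 35.35
position: [0.6027, 0.1304, 0.1498]
ee_rot: [0.998, 0.056, 0.0, 0.0]
ft_force: [0.2, 0.9, 0.4]
grip_width: 0.474
```

Request:
send_rows --pt "0 0 10" --pt "0 0 32" --pt "0 0 54" --pt "0 0 68" --pt "0 0 75" --roll '[0, 0, 0, 0, 0]'

```text
clock: 35.77
position: [0.5986, 0.1319, 0.0727]
ee_rot: [0.998, 0.056, -0.002, 0.0]
ft_force: [0.5, -0.0, -0.6]
grip_width: 0.469
```

```bash
python3 - <<'E'
from h import *
align((.6000,.1312,.0575,6.45))
E
```

```text
{'clock': 35.7667, 'position': [0.5986, 0.1319, 0.0727], 'ee_rot': [0.9984, 0.0565, -0.0017, 0.0002], 'ft_force': [0.5136, -0.0479, -0.5992], 'grip_width': 0.469}
[1.3, 0.9, 15.2] 0.0
bulb Y [-7.5 -0.9  5.7] top X -2.6 Zmax 19.6
```

Request:
send_rows --pt "0.3 -0.7 7" --pt "0.3 -0.7 13" --pt "0.3 -0.7 17" --pt "0.3 -0.7 17.3" --pt "0.3 -0.7 17.3" --roll '[0, 0, 0, 0, 0]'

```text
clock: 36.23
position: [0.6006, 0.1328, 0.0579]
ee_rot: [0.998, 0.056, 0.0, 0.0]
ft_force: [0.3, -0.2, -0.4]
grip_width: 0.471
```

Request:
send_rows --pt "0 0 0" --pt "0 0 0" --pt "0 0 0" --pt "0 0 0" --pt "0 0 0" --roll '[0, 0, 0, 0, 0]' --jaw 0.1

```text
clock: 36.65
position: [0.6008, 0.133, 0.0582]
ee_rot: [0.998, 0.056, 0.0, -0.0]
ft_force: [-0.6, 0.0, 4.3]
grip_width: 0.222
```

Request:
send_rows --pt "-2 0 -3" --pt "-5 0 -7" --pt "-9 0 -13" --pt "-13 0 -19" --pt "-17 0 -25" --roll '[0, 0, 0, 0, 0]'

```text
clock: 37.07
position: [0.583, 0.1308, 0.0834]
ee_rot: [0.998, 0.056, -0.0, 0.0]
ft_force: [1.1, -0.3, -0.7]
grip_width: 0.222
```

Request:
send_rows --pt "-5 0 -7" --pt "-11 0 -16" --pt "-17 0 -25" --pt "-20 0 -33" --pt "-20 0 -43" --roll '[0, 0, 0, 0, 0]'

```text
clock: 37.48
position: [0.5629, 0.1286, 0.1265]
ee_rot: [0.998, 0.057, -0.0, 0.0]
ft_force: [0.9, -0.1, -0.9]
grip_width: 0.221
```

Request:
send_rows --pt "0 0 -10" --pt "0 0 -20" --pt "0 0 -25" --pt "0 0 -25" --pt "0 0 -25" --roll '[0, 0, 0, 0, 0]'

```text
clock: 37.9
position: [0.5639, 0.1287, 0.1508]
ee_rot: [0.998, 0.056, 0.0, 0.0]
ft_force: [0.5, 0.8, -0.5]
grip_width: 0.224
```

```bash
python3 - <<'E'
from h import *
o=st(); tilt('q1'); pre((35.2,-9.6,30.2),(.518,-.1675),-.5)
E
```

```text
{'clock': 37.9, 'position': [0.5639, 0.1287, 0.1508], 'ee_rot': [0.9984, 0.0563, 0.0002, 0.0], 'ft_force': [0.4968, 0.847, -0.4791], 'grip_width': 0.2241}
pts 4876 tilt 35.1 top X,Z -9.6 30.2 Y 0.4 base [ 39.3 -39.3] med|res| 0.36
lowest z world 104.0
th 35.2 relX 0.0 Z 51.5
th 31.2 relX 3.0 Z 54.5
th 27 relX 6.4 Z 57.5
th 20 relX 12.5 Z 61.9
th 13 relX 19.0 Z 65.5
th 6 relX 26.0 Z 68.2
th 2 relX 30.1 Z 69.4
th 0 relX 32.2 Z 69.9
edge z 19.687240220414626 floor release Z 54.22862245837821
backoff [ 0.471  -0.1671] contact [ 0.481  -0.1672  0.0515 -0.5   ] end [ 0.5132 -0.1675  0.0699 -0.5   ]
[-125.3, 283.4, 0.3] 0.121
```

Request:
send_rows --pt "-8 18 -8" --pt "-22 50 -15" --pt "-37 84 -15" --pt "-52 118 -15" --pt "-67 152 -15" --roll '[0, 0, 0, 0, 0]'

```text
clock: 38.37
position: [0.5133, -0.0313, 0.1651]
ee_rot: [0.998, 0.057, -0.0, -0.0]
ft_force: [1.1, -0.3, -1.1]
grip_width: 0.228
```

Request:
send_rows --pt "-15 34 0" --pt "-30 68 0" --pt "-45 102 0" --pt "-54 123 0" --pt "-58 131 0" --roll '[0.03, 0.06, 0.09, 0.11, 0.121]'

```text
clock: 38.78
position: [0.4695, -0.1708, 0.165]
ee_rot: [1.0, -0.007, -0.001, 0.0]
ft_force: [0.0, -0.3, -1.4]
grip_width: 0.226
```

Request:
send_rows --pt "0 0 20" --pt "0 0 55" --pt "0 0 87" --pt "0 0 104" --pt "0 0 109" --roll '[0, 0, 0, 0, 0]'

```text
clock: 39.2
position: [0.4693, -0.165, 0.0532]
ee_rot: [1.0, -0.004, -0.003, -0.001]
ft_force: [-0.0, -0.3, -0.5]
grip_width: 0.22
```

Request:
send_rows --pt "2 0 3" --pt "4 0 4.5" --pt "4 0 4.5" --pt "4 0 4.5" --pt "4 0 4.5" --roll '[0, 0, 0, 0, 0]'

```text
clock: 39.62
position: [0.4761, -0.1668, 0.0532]
ee_rot: [1.0, -0.004, 0.001, 0.0]
ft_force: [-0.1, -0.5, -0.5]
grip_width: 0.224
```

```bash
python3 - <<'E'
from h import *
o=st(); tilt('q2'); plan([(.481,-.1672,.0508,-.5)],o)
E
```

```text
{'clock': 39.6167, 'position': [0.4761, -0.1668, 0.0532], 'ee_rot': [1.0, -0.0041, 0.0008, 0.0004], 'ft_force': [-0.1107, -0.5345, -0.5376], 'grip_width': 0.2245}
pts 5135 tilt 35.1 top X,Z -9.3 30.0 Y 0.2 base [ 39.5 -39.5] med|res| 0.4
lowest z world 6.2
[4.9, 0.3, 2.4] 0.001
```

Request:
send_rows --pt "2 0 2" --pt "6 0 2" --pt "9.5 0 -1" --pt "13 0 -4" --pt "16 0 -6.3" --roll '[0, 0, 0, 0, 0]'

```text
clock: 40.08
position: [0.4912, -0.1668, 0.0585]
ee_rot: [1.0, -0.004, -0.001, -0.0]
ft_force: [-2.8, -0.1, -0.2]
grip_width: 0.225
```

Request:
send_rows --pt "3 0 -2.2" --pt "6.4 0 -4.2" --pt "9.6 0 -5.8" --pt "13 0 -7.3" --pt "16.6 0 -8.5" --roll '[0, 0, 0, 0, 0]'

```text
clock: 40.5
position: [0.5085, -0.1669, 0.0672]
ee_rot: [1.0, -0.004, 0.0, 0.0]
ft_force: [-1.5, -0.7, -2.0]
grip_width: 0.226
```

Request:
send_rows --pt "1.5 0 -0.5" --pt "3 0 -1" --pt "3 0 -1" --pt "3 0 -1" --pt "3 0 -1" --roll '[0, 0, 0, 0, 0]'

```text
clock: 40.92
position: [0.511, -0.1669, 0.068]
ee_rot: [1.0, -0.004, 0.0, 0.0]
ft_force: [-2.0, 0.1, -1.5]
grip_width: 0.223
```

```bash
python3 - <<'E'
from h import *
o=st(); tilt('q3')
E
```

```text
{'clock': 40.9167, 'position': [0.511, -0.1669, 0.068], 'ee_rot': [1.0, -0.0041, 0.0, 0.0], 'ft_force': [-1.9917, 0.1053, -1.5336], 'grip_width': 0.2233}
pts 3228 tilt 5.2 top X,Z -1.2 33.7 Y 0.3 base [  6.5 -50.9] med|res| 0.4
lowest z world 15.8
```

Request:
send_rows --pt "2.5 0 -0.8" --pt "4.8 0 -1.3" --pt "5.8 0 -1.4" --pt "5.8 0 -1.4" --pt "4.8 0 -1" --roll '[0, 0, 0, 0, 0]'

```text
clock: 41.38
position: [0.5163, -0.167, 0.0693]
ee_rot: [1.0, -0.004, 0.0, 0.0]
ft_force: [-1.5, 0.2, -0.4]
grip_width: 0.225
```

Request:
send_rows --pt "0 0 4" --pt "0 0 8" --pt "0 0 11" --pt "0 0 12" --pt "0 0 12.5" --roll '[0, 0, 0, 0, 0]'

```text
clock: 41.8
position: [0.5158, -0.1669, 0.0562]
ee_rot: [1.0, -0.004, -0.0, -0.0]
ft_force: [-0.0, 0.4, -0.1]
grip_width: 0.218
```

Request:
send_rows --pt "0.3 0 0.4" --pt "0.3 0 0.8" --pt "0.3 0 1.1" --pt "0.3 0 1.1" --pt "0.3 0 1.1" --roll '[0, 0, 0, 0, 0]'

```text
clock: 42.22
position: [0.5161, -0.167, 0.0554]
ee_rot: [1.0, -0.004, 0.0, 0.0]
ft_force: [0.2, 0.7, -0.3]
grip_width: 0.223
```

```bash
python3 - <<'E'
from h import *
o=st(); tilt('q4')
E
```

```text
{'clock': 42.2167, 'position': [0.5161, -0.167, 0.0554], 'ee_rot': [1.0, -0.0041, 0.0, 0.0001], 'ft_force': [0.1597, 0.6817, -0.3411], 'grip_width': 0.2226}
pts 3176 tilt 2.0 top X,Z -0.5 33.7 Y 0.3 base [  2.5 -51.2] med|res| 0.72
lowest z world 3.8
```

Release, rise clear, and check everything.

Request:
send_rows --pt "0 0 0.4" --pt "0 0 0.4" --pt "0 0 0.4" --pt "0 0 0.4" --pt "0 0 0.4" --roll '[0, 0, 0, 0, 0]' --jaw 0.47

```text
clock: 42.68
position: [0.5162, -0.167, 0.0551]
ee_rot: [1.0, -0.004, 0.0, 0.0]
ft_force: [0.1, -0.5, -0.0]
grip_width: 0.471
```

Request:
send_rows --pt "0 0 -12" --pt "0 0 -35" --pt "0 0 -62" --pt "0 0 -95" --pt "0 0 -125" --roll '[0, 0, 0, 0, 0]'

```text
clock: 43.1
position: [0.5161, -0.1667, 0.1826]
ee_rot: [1.0, -0.004, 0.0, 0.0]
ft_force: [0.4, -0.1, 0.5]
grip_width: 0.47
```

Request:
send_rows --pt "-15 20 0" --pt "-40 50 0" --pt "-65 80 0" --pt "-85 105 0" --pt "-95 120 0" --roll '[0, 0, 0, 0, 0]'

```text
clock: 43.52
position: [0.4173, -0.2894, 0.1811]
ee_rot: [1.0, -0.006, -0.0, 0.001]
ft_force: [0.6, -0.8, -0.5]
grip_width: 0.469
```

```bash
python3 - <<'E'
from h import *
o=st(); im,d,p=cap('side','f1'); im2,d2,p2=cap('scene','f2')
A=load('side0'); B=load('scene0')
for n,(i,dd,pp) in(('side',(im,d,p)),('scene',(im2,d2,p2))):
    c=cloud(dd,pp); w=(i.min(-1)>110)&(dd>0)&(c[...,2]>.06)&(c[...,2]<.1)&(c[...,0]>.4)&(c[...,0]<.56)&(abs(c[...,1])<.29)
    k,l,s,ce=cv2.connectedComponentsWithStats(w.astype(np.uint8))
    for j in range(1,k):
        if s[j,4]>15: print(n,s[j,4],c[l==j].mean(0).round(3),c[l==j][:,2].max().round(3))
cv2.imwrite('pics/fin.png',np.vstack([np.hstack([cv2.resize(im[110:310,140:380],(480,400),interpolation=cv2.INTER_CUBIC),cv2.resize(im2[130:270,110:362],(320,178),interpolation=cv2.INTER_AREA) if 0 else cv2.resize(im2[120:270,170:350],(320,267)).__class__(np.zeros((400,320,3),np.uint8)) if 0 else cv2.copyMakeBorder(cv2.resize(im2[120:270,170:350],(320,267)),0,133,0,0,cv2.BORDER_CONSTANT)])]))
E
```

```text
{'clock': 43.5167, 'position': [0.4173, -0.2894, 0.1811], 'ee_rot': [1.0, -0.006, -0.0, 0.0008], 'ft_force': [0.5923, -0.7614, -0.4805], 'grip_width': 0.4689}
side 74 [ 0.494 -0.238  0.076] 0.092
side 75 [ 0.515 -0.163  0.076] 0.092
side 84 [ 0.488 -0.047  0.076] 0.092
side 93 [0.497 0.028 0.077] 0.092
side 106 [0.486 0.158 0.076] 0.092
side 113 [0.488 0.233 0.078] 0.092
scene 43 [0.496 0.224 0.075] 0.09
scene 43 [0.494 0.149 0.076] 0.09
scene 48 [0.505 0.019 0.075] 0.089
scene 46 [ 0.496 -0.055  0.076] 0.091
scene 55 [ 0.521 -0.17   0.076] 0.091
scene 60 [ 0.5   -0.246  0.076] 0.09
```

View pics/fin.png

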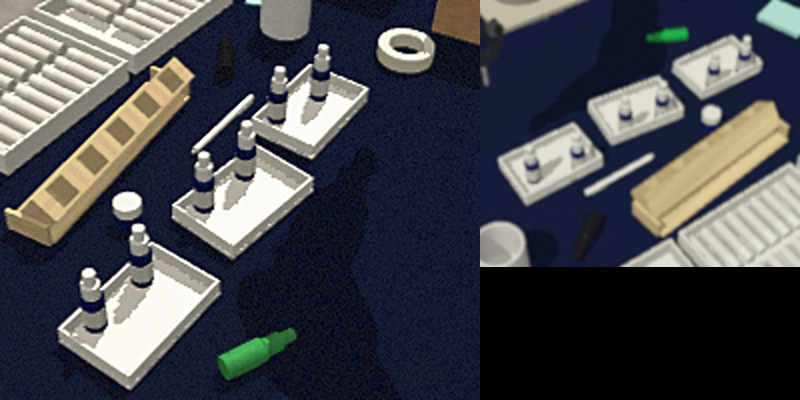

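The last picture shows the stand empty and each tray holding two upright bottles, with all six tops at the full standing height of about 90 mm. The pen, jar, tape, mug and the green and black look-alikes are where they were. I'm handing in.

```bash
python3 -c "
from h import *
print(manip.hand_in()); st()"
```

```text
the job is handed in; nothing more can be done
None
the job is handed in; nothing more can be done
```

The job is done and handed in at about 43.6 s of the 72 s allowed; no verdict was reported. All five bottles from the stand are dealt, and each tray holds two bottles standing upright.

- **Order:** the middle and left trays each got their first bottle. After that the middle, left and right trays each got their second, with the right tray already holding bottle_6.
- **Method:** the tool stays vertical, so I drew each bottle out along its axis and stood it up by pushing its heel against the tray's far inner wall. I then lowered it to the floor and let go.
- **Final checks:** both fixed cameras show six upright tops at about 90 mm, two in each tray, and an empty stand. Everything else looks to be where it was, and the arm was clear of it all.
- **What went wrong:** on the first bottle the grip landed on the shoulder instead of the collar. Its heel also caught on top of the tray wall, with about 17 N sideways and 18 N up at the wrist. I backed off, lowered it and repeated the move, and it stood. The other four went without trouble, with under 5 N at the wrist.
- **Small disagreements:** just before or after release the wrist-camera fit read each bottle 1–2° off upright, which I took as fit bias. The tray wall on the left tray was about 2 mm further away than I first measured.
- **Pictures:** I viewed 11, one over the budget.

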